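# Strip the drain pump and pack its parts in the repair case

## Task

Unscrew the pump's screw cap anticlockwise, regripping as often as needed, until it lifts free; then take the strainer out of the pump's neck. Press the cap, the strainer and every machine part that lies on the table (door interlock, capacitor, square module, door latch; some may be missing) upright and fully home into the cutout of its own shape in the repair case, and let go. Leave the other things on the table where they are.

Things in the scene. Friction and masses are not known exactly. Their poses are not given: they have to be found in the camera images.
- pump: White plastic drain pump bolted to a 120 x 100 x 6 mm plate fixed to the table, neck upright. Origin: under its axis, on the table; x is the way of its outlet stub (reaching 70 mm from the axis, 40 mm high), z up. Below 50 mm above the table its body is up to 84 mm across, above that only the neck and cap.
- pump_neck (a point): Centre of the mouth of the pump's neck, 76 mm above the table; the neck is 39 mm across (46 mm over its thread), its bore 33 mm. The vertical through this point is the axis of the screw cap. z up.
- cap_mid (a point): Loose; origin at its centre, half-way up, z up. Grey ribbed screw cap, 55 mm across, 47 mm tall, hollow below; screwed down its top is 98 mm above the table. Right-hand thread: anticlockwise from above it rises 3.3 mm a radian (21 mm a turn) and is free after 4 to 5 rad; then lift it 50 mm to clear the strainer. A sprung seal makes it tight (about 0.3 N m) at first; it stays put when let go part-way.
- strainer_mid (a point): Loose; origin at its centre, half-way up, z up. White strainer, 72 mm tall: round body 30 mm across and 52 mm tall, on top a fin 20 mm tall, 26 mm along its x, 8 mm thick along its y. It stands loosely in the pump's bore, hidden under the cap, the fin's top 92 mm above the table (16 mm above the neck's mouth); lift it straight up 60 mm.
- interlock_mid (a point): Loose; origin at its centre, half-way up, z up. Door interlock: white plastic block 56 mm along its x, 28 mm along its y, 44 mm tall, standing on the table. May be absent.
- capacitor_mid (a point): Loose; origin at its centre, half-way up, z up. Capacitor: aluminium cylinder 36 mm across and 50 mm tall (and two small tabs on top), standing on the table. May be absent.
- module_mid (a point): Loose; origin at its centre, half-way up, z up. Square module: grey plastic block 40 x 40 mm, 44 mm tall, standing on the table. May be absent.
- latch_mid (a point): Loose; origin at its centre, half-way up, z up. Door latch: stepped steel block, lower half 46 mm along its x, 20 mm along its y, 22 mm tall; on its middle an upper half 24 mm along x, 20 mm along y, another 22 mm tall (44 mm in all), standing on the table. May be absent.
- case: Repair case, fixed to the table: 200 mm along its x, 260 mm along its y, rim 26 mm high, rigid insert with its top 22 mm above the table, with six cutouts, each 16 mm deep and 5 mm wider than its part. At each cutout's -x side a black spring cheek stands 7 mm in; a part goes past it when pushed down with about 5 to 15 N, to the floor; unpressed it stays too high. Origin under its centre.
- slot_cap (a point): Round cutout 59 mm across, for the cap (closed end up). Origin: centre of the cutout's floor (6 mm above the table, 16 mm below the insert's top), z up, x and y along the case's. 
- slot_strainer (a point): Round cutout 35 mm across, for the strainer (fin up, any way round). Origin: centre of the cutout's floor (6 mm above the table, 16 mm below the insert's top), z up, x and y along the case's. 
- slot_interlock (a point): Oblong cutout 61 mm along the case's x and 33 mm along its y, for the interlock. Origin: centre of the cutout's floor (6 mm above the table, 16 mm below the insert's top), z up, x and y along the case's. 
- slot_capacitor (a point): Round cutout 41 mm across, for the capacitor. Origin: centre of the cutout's floor (6 mm above the table, 16 mm below the insert's top), z up, x and y along the case's. 
- slot_module (a point): Square cutout 45 x 45 mm, for the square module. Origin: centre of the cutout's floor (6 mm above the table, 16 mm below the insert's top), z up, x and y along the case's. 
- slot_latch (a point): Oblong cutout 51 mm along the case's x and 25 mm along its y, for the latch (stepped end up, either way round). Origin: centre of the cutout's floor (6 mm above the table, 16 mm below the insert's top), z up, x and y along the case's. 
- tape: Bystander: grey roll of tape lying flat, 90 mm across, 24 mm tall. Origin under its centre.
- detergent: Bystander: white detergent bottle, 72 mm across, 210 mm tall. Origin under its centre.
- screwdriver: Bystander: screwdriver lying on the table. Origin near its middle.
- mug: Bystander: white mug, 80 mm across, 95 mm tall. Origin under its centre.
- wrench: Bystander: wrench lying on the table. Origin near its middle.
- screwjar: Bystander: small glass jar with a steel lid, 48 mm across, 60 mm tall. Origin under its centre.
- carton: Bystander: cardboard carton 70 x 120 mm, 170 mm tall. Origin under its centre.
Things that resemble listed ones, but are neither listed nor needed, are in the scene too. What is shaped like the part that bears cap_mid but blue or red is not meant.

How it is judged:
By the outcome, as a careful person would: the job done as asked, in the order asked, and still so for the second after the job is handed in, with the robot touching nothing.
Of interlock, capacitor, module, latch only 2 to 4 are there at a start; the rules pass over those that are not, and their reading is None.
At some moment in a run one of interlock, capacitor, module may be knocked a few centimetres aside while the robot is not near it.
It also fails if it takes over 210 s, if anything falls off the work surface, if the arm or the gripper's body presses on something with over 40 N, if the wrist force passes 120 N, or if a joint passes its speed limit or range.

## Robot

A 6-joint arm with a two-finger parallel gripper is mounted at the origin on the work surface. World frame = base frame: x ahead of the robot, y to its left, z up, the work surface at z = 0. Lengths are in m, angles in rad, forces in N, time in s.
With the tool pointing down it reaches from about 0.375 to 0.9 m from the base axis. Payload 3.1 kg.
Tool frame: the origin (TCP) lies midway between the tips of the shut fingers; the grasp point (between the pads) lies 19 mm behind it; z points along the fingers, y is the line along which they close (so a half turn about z gives the same grasp; the last joint's range is limited). The gripper opens to 85 mm and grips with 20 to 120 N. Pads are 22 mm wide; open, the fingers measure 114 mm over their backs; the gripper's body (76 mm by 85 mm) begins 54 mm behind the grasp point. The pads swing forward as they close: fully open they stand 13 mm farther back than shut.
Start: joints at [1.03, 0.527, 1.433, -0, 1.181, -0.178], TCP at [0.221, 0.585, 0.231] pointing down, gripper open.
Joint ranges: [-3.08, 3.08], [-0.75, 2.2], [0.22, 2.44], [-1.43, 4.57], [0, 2.65], [-2.85, 2.85]. Speed limits (rad/s): [2.79, 2.79, 3.14, 3.14, 3.14, 3.14].

## Interface

Orientations are given as a unit quaternion [x, y, z, w].
In Python, from station import manip gives the robot as it stands. The module is installed in compiled form; this text tells all that it offers.
- The arm moves only by the tool apply_moves, never from a script. Its arguments are lists of equal length, an entry for each row: "claw": the gripper's target within -1 to 1 (fully open at 1, half-way at 0, shut at -1); "travel": the shift along the tool's x, y, z scaled (see below), a list of three; "turn": the turn, a rotation vector about the tool's x, y, z scaled (see below), a list of three. In form: {"claw": [claw, ...], "travel": [[dx, dy, dz], ...], "turn": [[rx, ry, rz], ...]}. A call has 1 to 5 rows; each row is the pose to reach, as a shift and turn from the pose commanded when the call began, along the tool's axes at that moment, turning the shorter way round; what a row does not reach only later rows make up. The controller multiplies each number of a shift by 800 mm and each number of a turn by 180 degrees. A row lasts 1/12 s, in which the tool goes at most 41.7 mm and 7.16 degrees, less where a joint would pass 70% of its speed; a pose out of reach is approached as far as the arm can. A call with a number of a shift or a turn outside -1 to 1 is refused whole. A call with a gripper value outside its range is refused whole. The fingers move at their own pace and stop on an object; "newtons" is the grip in N (left out, the last holds). Time passes only in rows, so rows that repeat a pose let the fingers close. It gives the time, the measured TCP pose, the force, the opening and the grip force at its end, in the units of the state.
- manip.sense(): the state, without advancing time (a new reading comes with each control period).
- manip.snapshot(name): name is "scene" or "side" or "wrist"; returns a dict with "pixels" (480x640x3 uint8, red, green, blue), "depth" (480x640 float32, m along the optical axis (not along the pixel's ray), 0 where there is no reading), "intrinsics" (3x3 intrinsics, pixels), "R" (3x3) and "t" (3): a world point X has camera coordinates R X + t. Camera axes: x right, y down, z forward; pixel columns grow to the right and rows downward; lengths in m; the calibration is good to about 2 mm. A picture is of the moment at which its call begins.
- manip.sign_off(): hands the job in; it is judged then, once.
The state is a dict: "t": time; "q": joint angles; "qd": joint speeds; "tau": joint torques, N m; "tcp_pos": TCP position; "tool_rot": TCP orientation; "force": force on the tool from outside, world axes, zero at the start; "ft_torque": the same for the moment, N m; "finger_gap": opening from 0.0 (shut) to 1.0 (fully open); "gripper_force": force on a finger pad.
Only numpy, scipy, OpenCV 4.12 (cv2) and the standard library are available. Lean on these libraries where they do the work, as an engineer would, in place of code of your own. Each camera call takes 0.05 s, during which the arm holds its last target. There are 200 camera calls.

## Working session

There is one attempt and no reset: what is moved stays moved. The work goes in short steps, Python scripts to look and compute and a tool call to move; the robot and the scene stay as the last step left them, time stands still between calls to the robot, and variables do not carry over. Pictures are saved under pics/ and viewed, at most 14 in all, crops included, and the job is handed in when it is done.

Besides the shell and the picture viewer there is one more tool, called after "Emit:" as name(argument=value, ...) on one line, values as JSON. apply_moves: Moves the arm, as the interface text tells. Shifts and turns lie within -1 to 1; 1 stands for 800 mm of shift or 180 degrees of turn. Its arguments: {"type":"object","properties":{"claw":{"type":"array","items":{"type":"number"}},"travel":{"type":"array","items":{"type":"array","items":{"type":"number"}}},"turn":{"type":"array","items":{"type":"array","items":{"type":"number"}}},"newtons":{"type":"number"}},"required":["claw","travel","turn"]}

```bash
mkdir -p pics; cat > h.py <<'E'
import numpy as np, cv2
from station import manip
def snap(n):
    s=manip.snapshot(n); return s
def save(s,f): cv2.imwrite(f,cv2.cvtColor(s['pixels'],cv2.COLOR_RGB2BGR))
def world(s):
    K,R,t,d=s['intrinsics'],s['R'],s['t'],s['depth']
    v,u=np.mgrid[:480,:640]
    c=np.stack([(u-K[0,2])/K[0,0]*d,(v-K[1,2])/K[1,1]*d,d],-1)
    w=(c-t)@R
    w[d<=0]=np.nan
    return w
E
python3 - <<'E'
from h import *
print(manip.sense())
for n in ['scene','side','wrist']:
    s=snap(n); save(s,f'pics/{n}0.png'); np.savez(f'{n}0.npz',w=world(s),**s)
    print(n,-s['R'].T@s['t'],s['R'][2])
E
```

```text
{'t': 0.0, 'q': array([ 1.03051503e+00,  5.28453919e-01,  1.43391688e+00,  6.92817160e-06,
        1.18137453e+00, -1.78488586e-01]), 'qd': array([ 1.59534553e-03,  2.64239842e-04, -3.55982164e-04, -1.73670146e-03,
       -1.32940127e-03, -2.02015782e-05]), 'tau': array([ 4.35584398e-04, -4.42347801e+01, -1.78028208e+01, -3.14508570e-04,
        8.36292602e-03, -6.13305119e-06]), 'tcp_pos': array([0.22080949, 0.58392976, 0.2303365 ]), 'tool_rot': array([ 1.79912567e-01,  9.83682017e-01, -1.00644862e-03, -3.81545487e-04]), 'force': array([0.11643237, 0.48526434, 0.13117837]), 'ft_torque': array([ 0.04767185, -0.00810578,  0.01002715]), 'gripper_force': 0.0, 'finger_gap': 1.0015137480377578}
scene [ 1.3269117  -0.31830862  0.84151691] [-0.68721209  0.31881852 -0.65275898]
side [ 0.08496569 -0.78555672  1.01529131] [ 0.35065548  0.61424589 -0.70692484]
wrist [0.15203077 0.6109952  0.373496  ] [ 0.27198279 -0.10431859 -0.95663106]
```

View pics/scene0.png

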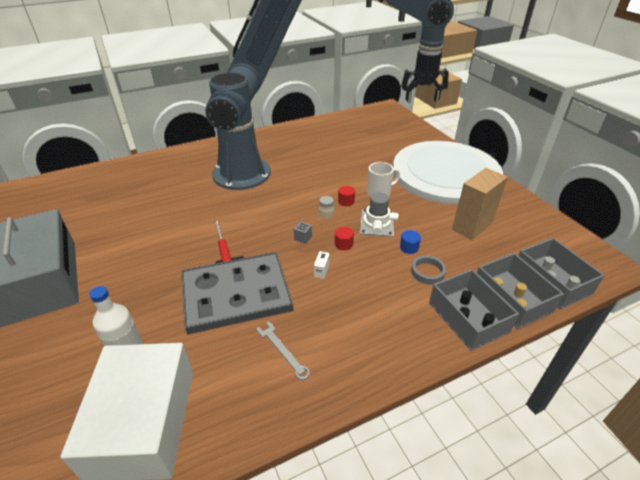

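View pics/side0.png

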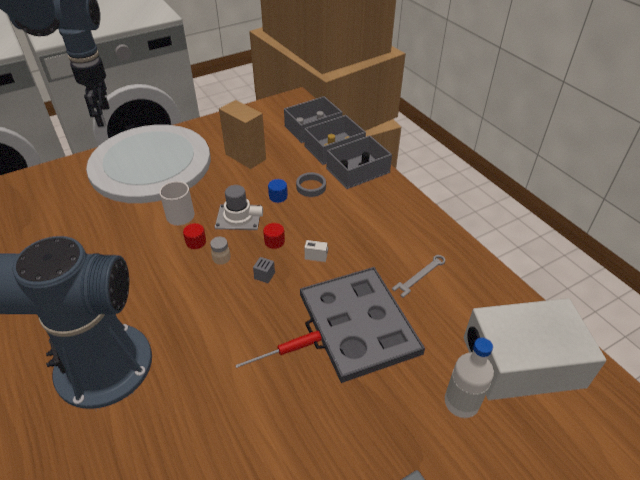

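The two views show the pump with the grey cap (scene 378,210), the white interlock (321,264), a grey block (303,232), a jar-like thing (327,205), red and blue decoy caps, and the case (237,290). Next I measure heights and look at magnified crops.

```bash
cat > map.py <<'E'
from h import *
def ortho(names,x0=0.25,x1=0.95,y0=-0.45,y1=0.55,r=0.002,maxz=0.3):
    H=np.zeros((int((x1-x0)/r),int((y1-y0)/r)));C=np.zeros(H.shape+(3,),np.uint8)
    for w,p in names:
        w=w.reshape(-1,3);p=p.reshape(-1,3)
        ok=np.isfinite(w).all(1)&(w[:,0]>x0)&(w[:,0]<x1-r)&(w[:,1]>y0)&(w[:,1]<y1-r)&(w[:,2]<maxz)
        w=w[ok];p=p[ok];i=((w[:,0]-x0)/r).astype(int);j=((w[:,1]-y0)/r).astype(int)
        o=np.argsort(w[:,2]);
        for a,b,z,c in zip(i[o],j[o],w[o,2],p[o]):
            if z>H[a,b] or not C[a,b].any(): H[a,b]=max(z,H[a,b]);C[a,b]=c
    return H,C
E
python3 - <<'E'
from map import *
S={n:np.load(f'{n}0.npz') for n in('scene','side')}
for n,s in S.items():
    w=s['w'];m=((w[...,2]>0.012)&(w[...,2]<0.25)&(w[...,0]>.2)&(w[...,0]<1)&(abs(w[...,1])<.6)).astype(np.uint8)
    k,l,st,c=cv2.connectedComponentsWithStats(m)
    for i in range(1,k):
        if st[i,4]<60: continue
        p=w[l==i]; zt=np.percentile(p[:,2],97); t=p[p[:,2]>zt-.008]
        print(n,st[i,:4],'z%.3f'%zt,'top mid',((t.max(0)+t.min(0))/2).round(3)[:2],'ext',(np.ptp(t,0)).round(3)[:2],s['pixels'][l==i].mean(0).round())
print('table z',np.nanmedian(S['side']['w'][300:340,150:230,2]))
a=S['scene']['pixels'][180:300,280:440]; b=S['side']['pixels'][170:300,160:340]
f=lambda im:cv2.resize(im,(640,480),interpolation=cv2.INTER_CUBIC)[...,::-1]
cv2.imwrite('pics/c1.png',cv2.resize(np.hstack([f(a),f(b)]),(800,300*1)))
c=S['side']['pixels'][260:380,290:430]
cv2.imwrite('pics/c2.png',f(c))
E
```

```text
scene [364 154 142  84] z0.168 top mid [0.6   0.536] ext [0.101 0.127] [170. 160. 141.]
scene [338 186  17  18] z0.046 top mid [0.318 0.254] ext [0.057 0.053] [166.  46.  42.]
scene [319 196  15  21] z0.059 top mid [0.354 0.163] ext [0.044 0.041] [152. 144. 128.]
scene [ 42 218  36  87] z0.130 top mid [ 0.308 -0.581] ext [0.214 0.039] [89. 94. 91.]
scene [181 223 113 109] z0.025 top mid [ 0.472 -0.193] ext [0.392 0.287] [125. 121. 119.]
scene [294 222  18  19] z0.044 top mid [0.425 0.053] ext [0.051 0.051] [99. 99. 97.]
scene [335 227  19  21] z0.047 top mid [0.501 0.147] ext [0.058 0.054] [170.  46.  43.]
scene [400 230  21  21] z0.047 top mid [0.597 0.311] ext [0.054 0.056] [ 48.  79. 150.]
scene [430 242 165 106] z0.068 top mid [0.87  0.418] ext [0.163 0.365] [84. 84. 81.]
scene [314 252  15  23] z0.044 top mid [0.572 0.043] ext [0.056 0.054] [199. 197. 186.]
scene [412 256  34  26] z0.024 top mid [0.703 0.299] ext [0.09  0.091] [112. 112. 108.]
scene [543 257  11  12] z0.035 top mid [0.829 0.592] ext [0.025 0.014] [121. 122. 115.]
scene [ 61 286 131 194] z0.158 top mid [ 0.624 -0
[... 670 characters left out ...]
1 top mid [0.316 0.256] ext [0.053 0.056] [133.  21.  18.]
side [263 222  22  24] z0.051 top mid [0.5   0.149] ext [0.053 0.056] [134.  22.  18.]
side [210 236  20  27] z0.063 top mid [0.352 0.164] ext [0.043 0.049] [119. 106.  97.]
side [305 240  23  19] z0.047 top mid [0.57  0.045] ext [0.058 0.056] [147. 138. 132.]
side [253 257  22  23] z0.047 top mid [0.422 0.053] ext [0.052 0.052] [80. 75. 76.]
side [236 266 189 114] z0.027 top mid [ 0.474 -0.191] ext [0.385 0.288] [103.  91.  92.]
side [445 298 161 118] z0.179 top mid [ 0.618 -0.466] ext [0.034 0.033] [145. 141. 136.]
side [401 470  24  10] z0.133 top mid [ 0.393 -0.571] ext [0.034 0.02 ] [105. 101.  99.]
table z 8.041463962330513e-06
```

View pics/c1.png

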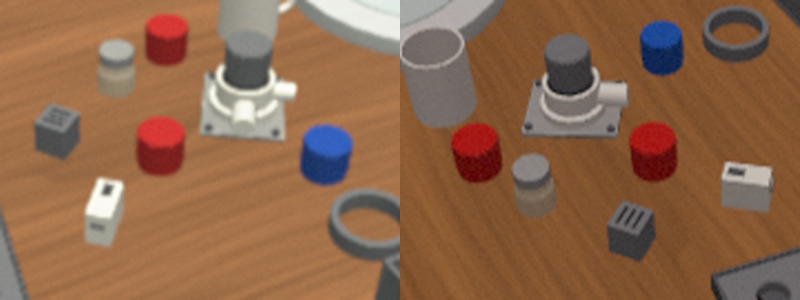

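View pics/c2.png

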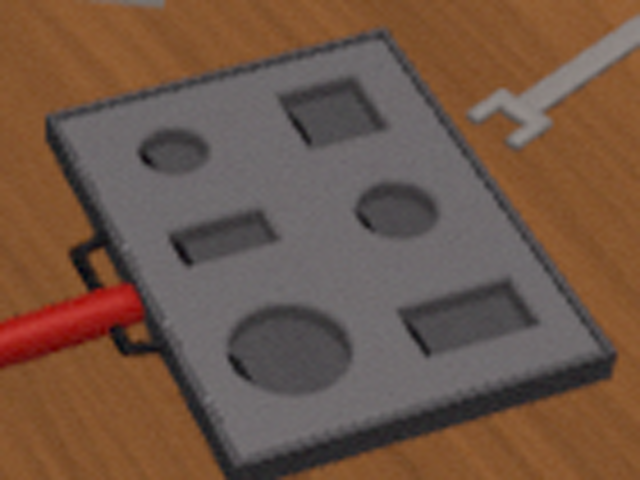

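Crops: the pump carries the grey cap, with a white interlock, a grey square module with grooves, and the glass jar (bystander). There is no capacitor or latch. The case shows six cutouts, with the cheeks on the handle (-x) side. Now the precise measurements.

```bash
cat >> h.py <<'E'
def ray(s,uv,z):
    K,R,t=s['intrinsics'],s['R'],s['t']
    uv=np.asarray(uv,float).reshape(-1,2)
    d=np.c_[(uv[:,0]-K[0,2])/K[0,0],(uv[:,1]-K[1,2])/K[1,1],np.ones(len(uv))]@R
    o=-R.T@t
    return (o+d*((z-o[2])/d[:,2])[:,None])[:,:2]
def proj(s,X):
    c=s['R']@X+s['t']; c=s['intrinsics']@c; return c[:2]/c[2]
def topmask(s,w,xy,rad,z,tol=.007):
    return ((abs(w[...,2]-z)<tol)&(np.hypot(w[...,0]-xy[0],w[...,1]-xy[1])<rad)).astype(np.uint8)
def top(s,w,xy,rad,z,tol=.007):
    m=topmask(s,w,xy,rad,z,tol)
    c=max(cv2.findContours(m,cv2.RETR_EXTERNAL,cv2.CHAIN_APPROX_NONE)[0],key=cv2.contourArea)
    p=ray(s,c[:,0],z)
    (cx,cy),(a,b),ang=cv2.minAreaRect((p*1000).astype(np.float32))
    return np.round([cx/1000,cy/1000,a,b,ang],4)
def holes(s,w,xy,rad=.19,zi=.022):
    m=((w[...,2]>.0155)&(w[...,2]<.035)&(np.hypot(w[...,0]-xy[0],w[...,1]-xy[1])<rad)).astype(np.uint8)
    cs,hi=cv2.findContours(m,cv2.RETR_CCOMP,cv2.CHAIN_APPROX_NONE)
    out=[]
    for c,h in zip(cs,hi[0]):
        if h[3]>=0 and cv2.contourArea(c)>20:
            p=(ray(s,c[:,0],zi)*1000).astype(np.float32)
            out.append((cv2.minAreaRect(p),cv2.contourArea(p)))
    big=max([c for c,h in zip(cs,hi[0]) if h[3]<0],key=cv2.contourArea)
    return cv2.minAreaRect((ray(s,big[:,0],.026)*1000).astype(np.float32)),out
E
python3 - <<'E'
from h import *
for n,dz in(('scene',-.002),('side',.002)):
    s=np.load(f'{n}0.npz');w=s['w']
    print(n,'cap',top(s,w,(.457,.289),.035,.098,.009),'int',top(s,w,(.571,.044),.04,.044),'mod',top(s,w,(.4235,.053),.04,.044))
    o,hs=holes(s,w,(.50,-.19)); print(o)
    for h in hs: print('  ',np.round(h[0][0],1),np.round(h[0][1],1),round(h[0][2],1),round(h[1]))
E
```

```text
scene cap [ 0.4655  0.2817 53.6524 55.0507 64.1079] int [5.74900e-01 4.14000e-02 2.78021e+01 6.07029e+01 4.93638e+01] mod [ 0.4297  0.0501 40.6718 43.8277 36.6317]
((504.33966064453125, -185.3550262451172), (258.8304443359375, 309.0857238769531), 80.68064880371094)
   [ 583.7 -278.8] [37.5 64.8] 81.9 2086
   [ 596.6 -200.7] [44.2 38.9] 64.4 1341
   [ 609.9 -122. ] [49.  52.1] 82.4 2074
   [ 497.8 -252.3] [59.8 61.3] 13.4 2771
   [ 510.2 -170.8] [31.9 55.9] 81.1 1381
   [ 521.5 -106.2] [37.3 33.3] 13.0 921
side cap [ 0.4562  0.2846 64.4846 53.8304 66.5781] int [5.68700e-01 4.23000e-02 3.47441e+01 5.89095e+01 4.97231e+01] mod [ 0.4219  0.0515 45.2978 42.786  37.3983]
((493.401611328125, -184.58169555664062), (266.1961364746094, 307.5281982421875), 80.66913604736328)
   [ 490.3 -251.8] [58.8 59.3] 18.6 2698
   [ 577.7 -277.3] [37. 63.] 80.6 1936
   [ 504.5 -171.6] [29.  52.3] 79.1 1220
   [ 590.1 -199.5] [41.6 41.7] 4.8 1300
   [ 514.7 -103.7] [33.7 36. ] 59.6 940
   [ 603.8 -120.9] [47.4 47.8] 80.4 1971
```

```bash
cat >> h.py <<'E'
from scipy.spatial.transform import Rotation as Ro
def yaw_of(Rm): return np.arctan2(Rm[1,0],Rm[0,0])
def plan(wps, start=None):
    """wps: (x,y,z,dyaw) successive; each becomes one call; prints travel/turn (tool z down assumed). dyaw rad, + anticlockwise"""
    s=manip.sense(); p=np.array(s['tcp_pos']); Rm=Ro.from_quat(s['tool_rot']).as_matrix(); 
    y=yaw_of(Rm)
    if start is not None: p=np.array(start[:3]); y=start[3]
    else: print('tcp',p.round(4),'yaw',round(y,3),'q6',round(s['q'][5],3),'tilt',np.round(Rm[:2,2],4),'t',round(s['t'],1),'F',np.round(s['force'],1),'gap',round(s['finger_gap'],3),s['gripper_force'])
    for x_,y_,z_,d in wps:
        Rt=np.array([[np.cos(y),np.sin(y),0],[np.sin(y),-np.cos(y),0],[0,0,-1]])
        dl=Rt.T@(np.array([x_,y_,z_])-p)
        n=max(np.linalg.norm(dl)/.0417,abs(d)/.125)
        print('travel',(dl/.8).round(4).tolist(),'turnz',round(-d/np.pi,4),'rows>=%.1f'%n)
        p=np.array([x_,y_,z_]); y+=d
E
python3 - <<'E'
from h import *
plan([(.341,.434,.23,-.56),(.461,.283,.23,-.56),(.461,.283,.23,-.56),(.461,.283,.23,-.56)])
E
```

```text
tcp [0.2209 0.5841 0.2305] yaw 2.78 q6 -0.178 tilt [-0.0009 -0.0015] t 0.1 F [-0.1  0.3 -0. ] gap 0.998 0.0
travel [-0.2068, -0.1223, 0.0006] turnz 0.1783 rows>=4.6
travel [-0.241, 0.0054, 0.0] turnz 0.1783 rows>=4.6
travel [0.0, 0.0, 0.0] turnz 0.1783 rows>=4.5
travel [0.0, 0.0, 0.0] turnz 0.1783 rows>=4.5
```

Emit:
apply_moves(claw=[1,1,1,1,1], travel=[[-0.207,-0.122,0],[-0.207,-0.122,0],[-0.207,-0.122,0],[-0.207,-0.122,0],[-0.207,-0.122,0]], turn=[[0,0,0.178],[0,0,0.178],[0,0,0.178],[0,0,0.178],[0,0,0.178]])

```text
t: 0.57
tcp_pos: [0.3432, 0.4317, 0.231]
tool_rot: [0.447, 0.894, -0.001, 0.0]
force: [-0.7, 0.6, -0.6]
finger_gap: 1.001
gripper_force: 0.0
```

Emit:
apply_moves(claw=[1,1,1,1,1], travel=[[-0.241,0.005,0],[-0.241,0.005,0],[-0.241,0.005,0],[-0.241,0.005,0],[-0.241,0.005,0]], turn=[[0,0,0.178],[0,0,0.178],[0,0,0.178],[0,0,0.178],[0,0,0.178]])

```text
t: 0.98
tcp_pos: [0.4636, 0.2805, 0.2312]
tool_rot: [0.677, 0.736, -0.0, 0.001]
force: [0.2, -0.6, -0.3]
finger_gap: 0.998
gripper_force: 0.0
```

Emit:
apply_moves(claw=[1,1,1,1,1], travel=[[0,0,0],[0,0,0],[0,0,0],[0,0,0],[0,0,0]], turn=[[0,0,0.178],[0,0,0.178],[0,0,0.178],[0,0,0.178],[0,0,0.178]])

```text
t: 1.4
tcp_pos: [0.4612, 0.2832, 0.231]
tool_rot: [0.853, 0.521, -0.0, -0.0]
force: [0.2, 0.2, 1.0]
finger_gap: 0.996
gripper_force: 0.0
```

```bash
python3 - <<'E'
from h import *
s=snap('wrist');w=world(s);save(s,'pics/w1.png');np.savez('w1.npz',w=w,**s)
plan([])
print(top(s,w,(.461,.283),.04,.098,.008))
for R in (.02,):
  m=topmask(s,w,(.461,.283),.045,.098,.012)>0;print(w[m].mean(0),np.median(w[m],0),m.sum())
E
```

```text
tcp [0.4612 0.2833 0.231 ] yaw 1.097 q6 0.818 tilt [-0.0007 -0.0002] t 1.4 F [ 0.5  0.2 -0.3] gap 1.0 0.0
[ 0.4586  0.2916 55.0052 54.6908 18.0066]
[0.45908245 0.29245031 0.09834521] [0.45924061 0.29268772 0.09863518] 5339
```

View pics/w1.png

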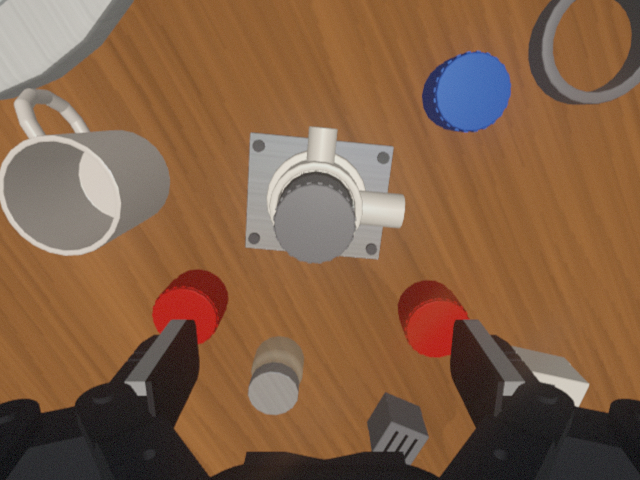

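The wrist view shows the cap's top circle at about (315,220), the pump's plate and outlet below it, and the decoys around it. The measured top is 55 mm across at z 0.098, as it should be. I'll keep turning and take a second measurement.

Emit:
apply_moves(claw=[1,1,1,1,1], travel=[[0,0,0],[0,0,0],[0,0,0],[0,0,0],[0,0,0]], turn=[[0,0,0.178],[0,0,0.178],[0,0,0.178],[0,0,0.178],[0,0,0.178]])

```text
t: 1.87
tcp_pos: [0.4611, 0.2835, 0.2311]
tool_rot: [0.964, 0.266, -0.0, 0.0]
force: [-0.0, 0.0, 0.1]
finger_gap: 1.0
gripper_force: 0.0
```

Emit:
apply_moves(claw=[1,1,1,1,1], travel=[[0,0,0],[0,0,0],[0,0,0],[0,0,0],[0,0,0]], turn=[[0,0,0.178],[0,0,0.178],[0,0,0.178],[0,0,0.178],[0,0,0.178]])

```text
t: 2.28
tcp_pos: [0.4611, 0.2835, 0.2311]
tool_rot: [1.0, -0.01, -0.0, 0.0]
force: [0.7, 0.5, -0.6]
finger_gap: 0.999
gripper_force: 0.0
```

Emit:
apply_moves(claw=[1,1,1,1,1], travel=[[0,0,0],[0,0,0],[0,0,0],[0,0,0],[0,0,0]], turn=[[0,0,0.178],[0,0,0.178],[0,0,0.178],[0,0,0.178],[0,0,0.178]])

```text
t: 2.7
tcp_pos: [0.4611, 0.2835, 0.2311]
tool_rot: [0.958, -0.285, -0.0, 0.0]
force: [0.5, 0.4, -0.6]
finger_gap: 1.001
gripper_force: 0.0
```

```bash
python3 - <<'E'
from h import *
s=snap('wrist');w=world(s);save(s,'pics/w2.png');np.savez('w2.npz',w=w,**s)
t=top(s,w,(.461,.283),.04,.098,.008);print(t)
x,y=(t[:2]+np.array([.4586,.2916]))/2
print(x,y)
plan([(x,y,.15,0),(x,y,.066,0)])
E
```

```text
[ 0.459   0.2898 54.8149 55.3098 78.7258]
0.4588 0.2907
tcp [0.4611 0.2835 0.2311] yaw -0.579 q6 2.494 tilt [-0.0006 -0.0002] t 2.8 F [-0.3  0.2 -0.3] gap 0.996 0.0
travel [-0.0073, -0.0059, 0.1014] turnz 0.0 rows>=2.0
travel [0.0, 0.0, 0.105] turnz 0.0 rows>=2.0
```

Emit:
apply_moves(claw=[1,1,1,1,1], travel=[[-0.007,-0.006,0.1],[-0.007,-0.006,0.1],[-0.007,-0.006,0.1],[-0.007,-0.006,0.1],[-0.007,-0.006,0.1]], turn=[[0,0,0.09],[0,0,0.09],[0,0,0.09],[0,0,0.09],[0,0,0.09]])

```text
t: 3.17
tcp_pos: [0.4595, 0.2907, 0.1511]
tool_rot: [0.91, -0.415, -0.0, 0.0]
force: [-0.1, -0.4, 1.3]
finger_gap: 1.002
gripper_force: 0.0
```

Emit:
apply_moves(claw=[1,1,1,1,1], travel=[[0,0,0.03],[0,0,0.06],[0,0,0.09],[0,0,0.113],[0,0,0.113]], turn=[[0,0,0],[0,0,0],[0,0,0],[0,0,0],[0,0,0]])

```text
t: 3.58
tcp_pos: [0.4586, 0.2902, 0.0594]
tool_rot: [0.91, -0.415, -0.001, 0.001]
force: [0.4, 0.3, -0.1]
finger_gap: 0.999
gripper_force: 0.0
```

Emit:
apply_moves(claw=[-1,-1,-1,-1,-1], travel=[[0,0,0],[0,0,0],[0,0,0],[0,0,0],[0,0,0]], turn=[[0,0,0],[0,0,0],[0,0,0],[0,0,0],[0,0,0]], newtons=70)

```text
t: 4.0
tcp_pos: [0.4589, 0.29, 0.0632]
tool_rot: [0.91, -0.416, 0.0, 0.0]
force: [-2.7, -4.5, 7.5]
finger_gap: 0.611
gripper_force: 71.4
```

```bash
python3 -c "
from h import *
plan([])"
```

```text
tcp [0.4589 0.29   0.0632] yaw -0.857 q6 2.787 tilt [ 0.0001 -0.0009] t 4.0 F [-2.7 -4.5  7.5] gap 0.611 71.41573816537857
```

Emit:
apply_moves(claw=[-1,-1,-1,-1,-1], travel=[[0,0,-0.001],[0,0,-0.002],[0,0,-0.003],[0,0,-0.004],[0,0,-0.0045]], turn=[[0,0,-0.038],[0,0,-0.076],[0,0,-0.114],[0,0,-0.152],[0,0,-0.19]])

```text
t: 4.42
tcp_pos: [0.4584, 0.2907, 0.0653]
tool_rot: [0.992, -0.127, -0.0, -0.0]
force: [-1.7, 0.9, -3.8]
finger_gap: 0.612
gripper_force: 74.0
```

Emit:
apply_moves(claw=[-1,-1,-1,-1,-1], travel=[[0,0,-0.0005],[0,0,-0.001],[0,0,-0.0015],[0,0,-0.002],[0,0,-0.0025]], turn=[[0,0,-0.038],[0,0,-0.076],[0,0,-0.114],[0,0,-0.152],[0,0,-0.19]])

```text
t: 4.83
tcp_pos: [0.4595, 0.2909, 0.0674]
tool_rot: [0.985, 0.17, 0.001, -0.0]
force: [-0.3, 0.3, -4.9]
finger_gap: 0.609
gripper_force: 74.0
```

```bash
python3 - <<'E'
from h import *
plan([]);print(manip.sense()['ft_torque'])
for n in('side','scene'):
    s=snap(n);w=world(s);save(s,f'pics/{n}1.png')
    m=(np.hypot(w[...,0]-.459,w[...,1]-.291)<.02)&(w[...,2]<.13);print(n,np.percentile(w[m][:,2],[50,90]))
E
```

```text
tcp [0.4595 0.2909 0.0674] yaw 0.342 q6 1.587 tilt [0.0012 0.0008] t 4.8 F [-0.3  0.3 -4.9] gap 0.609 74.03518594801426
[ 0.06505883  0.04879963 -0.05098379]
side [0.10277793 0.10468724]
scene [0.09974323 0.10126254]
```

Emit:
apply_moves(claw=[-1,-1,-1,-1,-1], travel=[[0,0,-0.0005],[0,0,-0.001],[0,0,-0.0015],[0,0,-0.002],[0,0,-0.0025]], turn=[[0,0,-0.038],[0,0,-0.076],[0,0,-0.114],[0,0,-0.152],[0,0,-0.19]])

```text
t: 5.35
tcp_pos: [0.459, 0.2912, 0.0693]
tool_rot: [0.893, 0.45, 0.0, -0.0]
force: [-1.5, 3.0, -3.6]
finger_gap: 0.613
gripper_force: 74.3
```

Emit:
apply_moves(claw=[-1,-1,-1,-1,-1], travel=[[0,0,-0.0005],[0,0,-0.001],[0,0,-0.0015],[0,0,-0.002],[0,0,-0.0025]], turn=[[0,0,-0.038],[0,0,-0.076],[0,0,-0.114],[0,0,-0.152],[0,0,-0.19]])

```text
t: 5.77
tcp_pos: [0.4583, 0.2914, 0.0712]
tool_rot: [0.721, 0.693, 0.0, -0.001]
force: [-3.4, 3.0, -3.1]
finger_gap: 0.61
gripper_force: 74.3
```

Emit:
apply_moves(claw=[-1,-1,-1,-1,-1], travel=[[0,0,-0.0005],[0,0,-0.001],[0,0,-0.0015],[0,0,-0.002],[0,0,-0.0025]], turn=[[0,0,-0.038],[0,0,-0.076],[0,0,-0.114],[0,0,-0.152],[0,0,-0.19]])

```text
t: 6.18
tcp_pos: [0.4576, 0.2913, 0.0731]
tool_rot: [0.485, 0.874, -0.0, -0.001]
force: [-3.5, 3.5, -1.7]
finger_gap: 0.608
gripper_force: 74.3
```

Emit:
apply_moves(claw=[-1,-1,-1,-1,-1], travel=[[0,0,-0.0005],[0,0,-0.001],[0,0,-0.0015],[0,0,-0.002],[0,0,-0.0025]], turn=[[0,0,-0.038],[0,0,-0.076],[0,0,-0.114],[0,0,-0.152],[0,0,-0.19]])

```text
t: 6.6
tcp_pos: [0.4569, 0.2912, 0.075]
tool_rot: [0.207, 0.978, -0.0, -0.002]
force: [-3.9, 3.4, -0.3]
finger_gap: 0.607
gripper_force: 74.4
```

Emit:
apply_moves(claw=[-1,-1,-1,-1,-1], travel=[[0,0,-0.0005],[0,0,-0.001],[0,0,-0.0015],[0,0,-0.002],[0,0,-0.0025]], turn=[[0,0,-0.038],[0,0,-0.076],[0,0,-0.114],[0,0,-0.152],[0,0,-0.19]])

```text
t: 7.02
tcp_pos: [0.4571, 0.2905, 0.0771]
tool_rot: [-0.09, 0.996, -0.0, -0.002]
force: [-4.2, 1.8, -0.4]
finger_gap: 0.608
gripper_force: 74.5
```

Emit:
apply_moves(claw=[-1,-1,-1,-1,-1], travel=[[0,0,-0.0005],[0,0,-0.001],[0,0,-0.0015],[0,0,-0.002],[0,0,-0.0025]], turn=[[0,0,-0.038],[0,0,-0.076],[0,0,-0.114],[0,0,-0.152],[0,0,-0.19]])

```text
t: 7.43
tcp_pos: [0.4573, 0.2903, 0.0791]
tool_rot: [-0.379, 0.925, 0.0, -0.002]
force: [-2.0, -0.6, -1.3]
finger_gap: 0.611
gripper_force: 74.5
```

```bash
python3 - <<'E'
from h import *
plan([]);print(manip.sense()['ft_torque'])
for n in('side','scene'):
    s=snap(n);w=world(s);save(s,f'pics/{n}2.png')
    m=(np.hypot(w[...,0]-.459,w[...,1]-.291)<.02)&(w[...,2]<.14);print(n,np.percentile(w[m][:,2],[50,90]))
E
```

```text
tcp [0.4573 0.2903 0.0791] yaw -2.364 q6 -1.99 tilt [-0.0035 -0.0008] t 7.4 F [-2.  -0.6 -1.3] gap 0.611 74.4672686420381
[-0.04812835  0.50311766 -0.03433637]
side [0.11359977 0.11636896]
scene [0.11076226 0.11212229]
```

One more turn to be past 5 rad, then lift carefully.

Emit:
apply_moves(claw=[-1,-1,-1,-1,-1], travel=[[0,0,-0.0005],[0,0,-0.001],[0,0,-0.0015],[0,0,-0.002],[0,0,-0.0025]], turn=[[0,0,-0.038],[0,0,-0.076],[0,0,-0.114],[0,0,-0.152],[0,0,-0.19]])

```text
t: 7.95
tcp_pos: [0.4579, 0.2903, 0.0808]
tool_rot: [-0.633, 0.774, 0.001, -0.001]
force: [-3.5, 0.3, -1.5]
finger_gap: 0.616
gripper_force: 74.4
```

Emit:
apply_moves(claw=[-1,-1,-1,-1,-1], travel=[[0,0,-0.004],[0,0,-0.008],[0,0,-0.012],[0,0,-0.016],[0,0,-0.02]], turn=[[0,0,0],[0,0,0],[0,0,0],[0,0,0],[0,0,0]])

```text
t: 8.37
tcp_pos: [0.4602, 0.2909, 0.0974]
tool_rot: [-0.633, 0.774, -0.0, 0.001]
force: [0.5, -0.4, -1.4]
finger_gap: 0.608
gripper_force: 74.2
```

```bash
python3 - <<'E'
from h import *
plan([]);print(manip.sense()['ft_torque'])
E
```

```text
tcp [0.4602 0.2909 0.0974] yaw -1.771 q6 -2.583 tilt [0.0021 0.0008] t 8.4 F [ 0.5 -0.4 -1.4] gap 0.608 74.20220587402582
[ 0.00265045 -0.06260544  0.0062559 ]
```

```bash
python3 - <<'E'
from h import *
d=-.488
plan([(.46,.2909,.2,0),(.47,.18,.25,d),(.48,.05,.27,d),(.49,-.09,.27,d),(.49,-.16,.27,d),(.49,-.16,.27,d)])
E
```

```text
tcp [0.4602 0.2909 0.0974] yaw -1.771 q6 -2.583 tilt [0.0021 0.0008] t 8.4 F [ 0.5 -0.4 -1.4] gap 0.608 74.20220587402582
travel [0.0001, 0.0002, -0.1283] turnz 0.0 rows>=2.5
travel [0.1334, -0.0399, -0.0625] turnz 0.1553 rows>=3.9
travel [0.1175, -0.1129, -0.025] turnz 0.1553 rows>=3.9
travel [0.0557, -0.1664, 0.0] turnz 0.1553 rows>=3.9
travel [-0.0082, -0.0871, 0.0] turnz 0.1553 rows>=3.9
travel [0.0, 0.0, 0.0] turnz 0.1553 rows>=3.9
```

Emit:
apply_moves(claw=[-1,-1,-1,-1,-1], travel=[[0,0,-0.04],[0,0,-0.08],[0,0,-0.128],[0,0,-0.128],[0,0,-0.128]], turn=[[0,0,0],[0,0,0],[0,0,0],[0,0,0],[0,0,0]])

```text
t: 8.78
tcp_pos: [0.4611, 0.2914, 0.2018]
tool_rot: [-0.633, 0.774, -0.001, 0.003]
force: [0.4, -0.3, -0.6]
finger_gap: 0.607
gripper_force: 74.3
```

Emit:
apply_moves(claw=[-1,-1,-1,-1,-1], travel=[[0.0334,-0.01,-0.0155],[0.0667,-0.02,-0.031],[0.1,-0.03,-0.047],[0.1334,-0.04,-0.0625],[0.1334,-0.04,-0.0625]], turn=[[0,0,0.0388],[0,0,0.0776],[0,0,0.1164],[0,0,0.1553],[0,0,0.1553]])

```text
t: 9.2
tcp_pos: [0.4706, 0.176, 0.2497]
tool_rot: [-0.424, 0.905, -0.001, 0.0]
force: [0.5, 0.7, -0.4]
finger_gap: 0.612
gripper_force: 74.1
```

Emit:
apply_moves(claw=[-1,-1,-1,-1,-1], travel=[[0.0294,-0.0282,-0.006],[0.0587,-0.0565,-0.012],[0.088,-0.0847,-0.018],[0.1175,-0.113,-0.025],[0.1175,-0.113,-0.025]], turn=[[0,0,0.0388],[0,0,0.0776],[0,0,0.1164],[0,0,0.1553],[0,0,0.1553]])

```text
t: 9.62
tcp_pos: [0.481, 0.0453, 0.2685]
tool_rot: [-0.193, 0.981, -0.001, -0.0]
force: [-0.1, 0.1, -0.8]
finger_gap: 0.61
gripper_force: 74.1
```

Emit:
apply_moves(claw=[-1,-1,-1,-1,-1], travel=[[0.0139,-0.0416,0],[0.0278,-0.0832,0],[0.0418,-0.1248,0],[0.0557,-0.1664,0],[0.0557,-0.1664,0]], turn=[[0,0,0.0388],[0,0,0.0776],[0,0,0.1164],[0,0,0.1553],[0,0,0.1553]])

```text
t: 10.03
tcp_pos: [0.4914, -0.0952, 0.2677]
tool_rot: [0.049, 0.999, -0.001, 0.0]
force: [-0.4, 0.3, -1.3]
finger_gap: 0.61
gripper_force: 74.2
```

Emit:
apply_moves(claw=[-1,-1,-1,-1,-1], travel=[[-0.002,-0.0218,0],[-0.004,-0.0436,0],[-0.006,-0.0653,0],[-0.0082,-0.0871,0],[-0.0082,-0.0871,0]], turn=[[0,0,0.0388],[0,0,0.0776],[0,0,0.1164],[0,0,0.1553],[0,0,0.1553]])

```text
t: 10.45
tcp_pos: [0.4908, -0.1618, 0.2676]
tool_rot: [0.287, 0.958, -0.0, -0.0]
force: [-0.2, -1.1, -0.4]
finger_gap: 0.613
gripper_force: 74.1
```

Emit:
apply_moves(claw=[-1,-1,-1,-1,-1], travel=[[0,0,0],[0,0,0],[0,0,0],[0,0,0],[0,0,0]], turn=[[0,0,0.0388],[0,0,0.0776],[0,0,0.1164],[0,0,0.1553],[0,0,0.1553]])

```text
t: 10.87
tcp_pos: [0.49, -0.1584, 0.2678]
tool_rot: [0.508, 0.861, 0.0, -0.001]
force: [0.6, 0.6, -1.7]
finger_gap: 0.61
gripper_force: 74.0
```

```bash
python3 - <<'E'
from h import *
plan([])
s=snap('wrist');w=world(s);save(s,'pics/w3.png');np.savez('w3.npz',w=w,**s)
o,hs=holes(s,w,(.50,-.19)); print(o)
for h in hs: print('  ',np.round(h[0][0],1),np.round(h[0][1],1),round(h[0][2],1),round(h[1]))
E
```

```text
tcp [ 0.49   -0.1584  0.2678] yaw 2.076 q6 -1.036 tilt [-0.0021  0.0021] t 10.9 F [ 0.6  0.6 -1.7] gap 0.61 74.04625441879034
((514.0586547851562, -159.651123046875), (322.53131103515625, 235.1209716796875), 36.75394058227539)
   [ 438.3 -195.9] [20.2 15.7] 77.9 223
   [ 505.2 -167.3] [25.6 51.2] 80.7 1193
   [ 603.9 -117.3] [45.7 44.7] 80.6 1911
   [ 445.  -154.6] [41.5 15.4] 80.7 459
   [ 517.2 -101.2] [35.3 32.4] 80.7 904
```

View pics/w3.png

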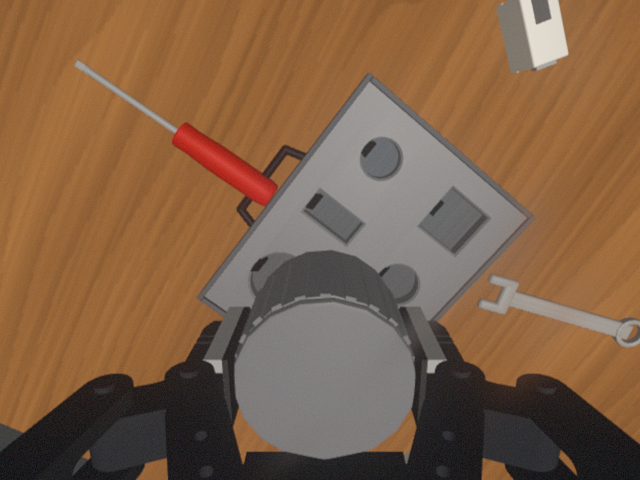

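The wrist view shows the held cap at (325,370). The strainer hole is at (380,158), the latch hole at (333,215) and the module hole at (453,220). The cap's own hole, at (280,275), is half hidden, so I'll shift to see it.

Emit:
apply_moves(claw=[-1,-1,-1,-1,-1], travel=[[-0.04,0.0275,0],[-0.08,0.055,0],[-0.12,0.0825,0],[-0.161,0.11,0],[-0.161,0.11,0]], turn=[[0,0,0],[0,0,0],[0,0,0],[0,0,0],[0,0,0]])

```text
t: 11.33
tcp_pos: [0.6359, -0.2336, 0.2669]
tool_rot: [0.507, 0.862, 0.0, 0.003]
force: [0.8, -0.5, -0.3]
finger_gap: 0.61
gripper_force: 74.2
```

```bash
python3 - <<'E'
from h import *
plan([])
s=snap('wrist');w=world(s);save(s,'pics/w4.png');np.savez('w4.npz',w=w,**s)
o,hs=holes(s,w,(.50,-.19)); print(o)
for h in hs: print('  ',np.round(h[0][0],1),np.round(h[0][1],1),round(h[0][2],1),round(h[1]))
E
```

```text
tcp [ 0.6359 -0.2336  0.2669] yaw 2.079 q6 -1.025 tilt [ 0.0054 -0.0027] t 11.3 F [ 0.8 -0.5 -0.3] gap 0.61 74.22660877928138
((522.774658203125, -185.05581665039062), (259.4798278808594, 250.6338348388672), 80.64777374267578)
   [ 579.4 -274.4] [33.1 61.5] 80.7 1878
   [ 593.5 -196.5] [41.4 39.1] 80.3 1260
   [ 493.9 -248.4] [57.4 57.3] 72.9 2560
   [ 438.2 -198.1] [16.8 12.3] 80.7 168
   [ 506.8 -168.2] [26.  50.7] 80.8 1198
   [ 605.  -118.3] [45.3 46. ] 80.4 1938
```

```bash
python3 - <<'E'
from h import *
plan([(.494,-.248,.14,0),(.494,-.248,.04,0)])
E
```

```text
tcp [ 0.6324 -0.2314  0.2667] yaw 2.079 q6 -1.025 tilt [0.0001 0.0003] t 11.4 F [-1.2  1.  -1.1] gap 0.613 74.22729218378663
travel [0.0661, -0.1612, 0.1584] turnz 0.0 rows>=4.5
travel [0.0, 0.0, 0.125] turnz 0.0 rows>=2.4
```

Emit:
apply_moves(claw=[-1,-1,-1,-1,-1], travel=[[0.0661,-0.1612,0.1584],[0.0661,-0.1612,0.1584],[0.0661,-0.1612,0.1584],[0.0661,-0.1612,0.1584],[0.0661,-0.1612,0.1584]], turn=[[0,0,0],[0,0,0],[0,0,0],[0,0,0],[0,0,0]])

```text
t: 11.8
tcp_pos: [0.4849, -0.2427, 0.1392]
tool_rot: [0.507, 0.862, 0.001, -0.005]
force: [-0.3, 0.7, -1.0]
finger_gap: 0.611
gripper_force: 74.3
```

Emit:
apply_moves(claw=[-1,-1,-1,-1,-1], travel=[[0,0,0.03],[0,0,0.06],[0,0,0.09],[0,0,0.12],[0,0,0.125]], turn=[[0,0,0],[0,0,0],[0,0,0],[0,0,0],[0,0,0]])

```text
t: 12.22
tcp_pos: [0.4882, -0.2436, 0.0391]
tool_rot: [0.507, 0.862, 0.001, -0.004]
force: [-1.6, -0.1, -0.3]
finger_gap: 0.607
gripper_force: 74.3
```

```bash
python3 - <<'E'
from h import *
plan([(.494,-.248,.027,0)])
for n in('side','scene'):
    s=snap(n);w=world(s)
    print(n,top(s,w,(.494,-.248),.04,.075,.008))
    o,hs=holes(s,w,(.50,-.19))
    for h in hs: print('  ',np.round(h[0][0],1),np.round(h[0][1],1),round(h[0][2],1),round(h[1]))
E
```

```text
tcp [ 0.4882 -0.2436  0.0391] yaw 2.078 q6 -1.175 tilt [-0.0065  0.0054] t 12.2 F [-1.6 -0.1 -0.3] gap 0.607 74.26069714128971
travel [-0.0083, 0.0036, 0.0151] turnz 0.0 rows>=0.3
side [ 0.4972 -0.2591 72.6812 24.4856 33.8001]
   [ 435.5 -203.7] [22.1 16.5] 82.4 266
   [ 578.2 -277.1] [37.5 63.9] 80.5 1976
   [ 441.9 -156. ] [35.4 19.2] 81.9 495
   [ 515. -105.] [34.6 34.6] 2.3 895
scene [ 0.4996 -0.2582 84.2464 35.9886 15.0711]
   [ 583.2 -278.7] [37.3 65.9] 79.8 2110
   [ 596.3 -200.8] [44.2 41.8] 55.4 1336
   [ 609.1 -122.7] [50.9 50. ] 82.9 2110
   [ 510.3 -172.3] [30.7 55.4] 84.3 1350
   [ 522. -105.] [35.7 35.4] 12.9 1003
```

Emit:
apply_moves(claw=[-1,-1,-1], travel=[[0,0,0],[0,0,0],[0,0,0]], turn=[[0,0,0],[0,0,0],[0,0,0]])

```text
t: 12.57
tcp_pos: [0.4921, -0.247, 0.0437]
tool_rot: [0.508, 0.861, -0.0, 0.001]
force: [0.5, -0.5, -1.3]
finger_gap: 0.609
gripper_force: 74.3
```

```bash
python3 - <<'E'
from h import *
plan([(.494,-.248,.04,0)])
E
```

```text
tcp [ 0.4921 -0.247   0.0437] yaw 2.075 q6 -1.173 tilt [ 0.0024 -0.0018] t 12.6 F [ 0.5 -0.5 -1.3] gap 0.609 74.25855841487646
travel [-0.0022, 0.0015, 0.0047] turnz 0.0 rows>=0.1
```

Emit:
apply_moves(claw=[-1,-1,-1,-1,-1], travel=[[-0.002,0.0015,0.005],[-0.002,0.0015,0.01],[-0.002,0.0015,0.015],[-0.002,0.0015,0.02],[-0.002,0.0015,0.02]], turn=[[0,0,0],[0,0,0],[0,0,0],[0,0,0],[0,0,0]])

```text
t: 12.98
tcp_pos: [0.493, -0.2476, 0.0255]
tool_rot: [0.509, 0.861, -0.0, -0.0]
force: [0.5, -1.8, -1.3]
finger_gap: 0.617
gripper_force: 74.3
```

```bash
python3 - <<'E'
from h import *
plan([(.494,-.248,.027,0)]); print(manip.sense()['ft_torque'])
E
```

```text
tcp [ 0.493  -0.2476  0.0255] yaw 2.075 q6 -1.171 tilt [-0.0002 -0.0001] t 13.0 F [ 0.5 -1.8 -1.3] gap 0.617 74.31052386760712
travel [-0.001, 0.0008, -0.0019] turnz 0.0 rows>=0.0
[-0.2615415   0.05245277 -0.01593443]
```

Emit:
apply_moves(claw=[0.5,0.5,0.5,0.5,0.5], travel=[[0,0,0],[0,0,0],[0,0,0],[0,0,-0.008],[0,0,-0.015]], turn=[[0,0,0],[0,0,0],[0,0,0],[0,0,0],[0,0,0]])

```text
t: 13.4
tcp_pos: [0.4929, -0.2472, 0.0385]
tool_rot: [0.509, 0.861, 0.0, -0.0]
force: [0.3, 1.0, 0.5]
finger_gap: 0.749
gripper_force: 0.0
```

Emit:
apply_moves(claw=[-1,-1,-1,-1,-1], travel=[[0,0,0],[0,0,0],[0,0,0],[0,0,0],[0,0,0]], turn=[[0,0,0],[0,0,0],[0,0,0],[0,0,0],[0,0,0]])

```text
t: 13.82
tcp_pos: [0.4946, -0.2481, 0.0394]
tool_rot: [0.509, 0.861, -0.0, 0.002]
force: [3.4, 0.8, 6.2]
finger_gap: 0.601
gripper_force: 72.0
```

Emit:
apply_moves(claw=[-1,-1,-1,-1,-1], travel=[[0,0,0.003],[0,0,0.006],[0,0,0.009],[0,0,0.01],[0,0,0.01]], turn=[[0,0,0],[0,0,0],[0,0,0],[0,0,0],[0,0,0]])

```text
t: 14.23
tcp_pos: [0.4929, -0.2458, 0.037]
tool_rot: [0.508, 0.861, 0.0, 0.001]
force: [-8.4, 10.3, 52.4]
finger_gap: 0.597
gripper_force: 76.6
```

```bash
python3 - <<'E'
from h import *
plan([]); print(manip.sense()['ft_torque'])
for n in('side','scene'):
    s=snap(n);w=world(s);save(s,f'pics/{n}3.png')
    m=(np.hypot(w[...,0]-.496,w[...,1]+.25)<.02)&(w[...,2]<.1);print(n,np.percentile(w[m][:,2],[30,50,90]))
E
```

```text
tcp [ 0.4929 -0.2458  0.037 ] yaw 2.075 q6 -1.172 tilt [0.0013 0.0002] t 14.2 F [-8.4 10.3 52.4] gap 0.597 76.64144508977188
[1.45869864 0.62270761 0.12950232]
side [0.05329157 0.05446258 0.05712012]
scene [0.05083031 0.05195701 0.05431062]
```

Emit:
apply_moves(claw=[-1,-1,0.5,0.5,0.5], travel=[[0,0,-0.005],[0,0,-0.008],[0,0,-0.008],[0,0,-0.008],[0,0,-0.008]], turn=[[0,0,0],[0,0,0],[0,0,0],[0,0,0],[0,0,0]])

```text
t: 14.75
tcp_pos: [0.4921, -0.2469, 0.0358]
tool_rot: [0.509, 0.861, 0.0, -0.001]
force: [0.7, -0.6, -0.3]
finger_gap: 0.752
gripper_force: 0.0
```

Emit:
apply_moves(claw=[0.5,0.5,0.5,0.5,0.5], travel=[[0,0,-0.03],[0,0,-0.06],[0,0,-0.1],[0,0,-0.15],[0,0,-0.2]], turn=[[0,0,0],[0,0,0],[0,0,0],[0,0,0],[0,0,0]])

```text
t: 15.17
tcp_pos: [0.4916, -0.2466, 0.1962]
tool_rot: [0.509, 0.861, 0.0, -0.003]
force: [0.7, -0.6, 0.3]
finger_gap: 0.751
gripper_force: 0.0
```

```bash
python3 - <<'E'
from h import *
plan([])
s=snap('wrist');w=world(s);save(s,'pics/w5.png')
m=(np.hypot(w[...,0]-.493,w[...,1]+.247)<.02);print(np.percentile(w[m][:,2],[5,30,50,90]))
A=w[m&(w[...,2]>.04)];c=np.linalg.lstsq(np.c_[A[:,:2]-A[:,:2].mean(0),np.ones(len(A))],A[:,2],rcond=None)[0];print('plane',c)
t=w[(abs(w[...,2]-.022)<.003)];print(np.median(t[:,2]),top(s,w,(.493,-.247),.04,.053))
o,hs=holes(s,w,(.50,-.19))
for h in hs: print('  ',np.round(h[0][0],1),np.round(h[0][1],1),round(h[0][2],1),round(h[1]))
for n in('side','scene'):
    s=snap(n);w=world(s);np.savez(n+'3.npz',w=w,**s)
    print(n,top(s,w,(.457,.289),.035,.092,.012),'int',top(s,w,(.571,.044),.06,.044),'mod',top(s,w,(.4235,.053),.06,.044))
E
```

```text
tcp [ 0.4916 -0.2466  0.1962] yaw 2.074 q6 -1.171 tilt [-0.0045  0.0033] t 15.2 F [ 0.7 -0.6  0.3] gap 0.751 0.0
[0.05658391 0.05975201 0.27139542 0.27644517]
plane [-3.98534924  7.32735551  0.1944551 ]
0.022512691266262923 [ 0.4978 -0.2499 55.2883 56.4361 28.8998]
   [ 591.3 -196.6] [40.9 37.3] 79.0 1199
   [ 500.2 -256.9] [62.9 67.8] 51.5 3362
   [ 485.7 -226.5] [44.4 13.5] 20.5 141
   [ 437.7 -198. ] [19.2 15.1] 80.5 213
   [ 504.9 -168.3] [25.5 51. ] 80.6 1189
   [ 603.3 -118.5] [44.1 44.4] 80.7 1826
   [ 445.  -154.1] [35.8 14.8] 80.5 421
   [ 517.1 -102.4] [33.9 31.9] 82.7 857
side [ 0.4543  0.2831 20.9793 28.7122 88.1611] int [5.67900e-01 4.16000e-02 3.68092e+01 5.95223e+01 4.81319e+01] mod [ 0.4216  0.0511 46.2275 43.1633 37.3983]
scene [ 0.4669  0.2819 12.4313 34.7419 83.27  ] int [5.74600e-01 4.21000e-02 2.84021e+01 5.93607e+01 4.93638e+01] mod [ 0.4305  0.0499 41.7349 45.0307 36.6317]
```

```bash
python3 - <<'E'
from h import *
s=snap('wrist');w=world(s);save(s,'pics/w6.png');np.savez('w6.npz',w=w,**s)
for n in('wrist','side','scene'):
    if n!='wrist': s=np.load(n+'3.npz');w=s['w']
    m=(np.hypot(w[...,0]-.496,w[...,1]+.249)<.024)&(w[...,2]<.07)&(w[...,2]>.045)
    A=w[m];c=np.linalg.lstsq(np.c_[A[:,:2]-A[:,:2].mean(0),np.ones(len(A))],A[:,2],rcond=None)[0]
    B=(np.hypot(w[...,0]-.54,w[...,1]+.14)<.08)&(abs(w[...,2]-.022)<.006)
    print(n,c,'insert',np.median(w[B][:,2]))
E
```

```text
wrist [-0.08891503  0.04455685  0.05768463] insert 0.02244407082048059
side [-0.10315654  0.06251708  0.05734155] insert 0.022109263049547738
scene [-0.13568744  0.04121269  0.05499102] insert 0.01970553741821163
```

View pics/w6.png

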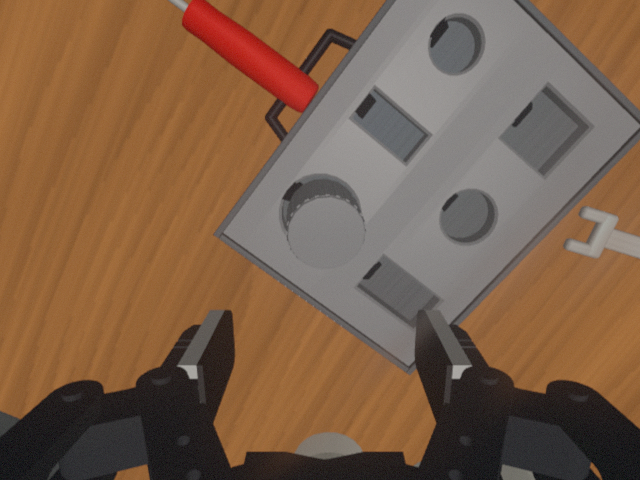

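The cap in its hole at (325,215) sits about 4 mm too high and is tilted up on the cheek (-x) side. I'll press that side with the shut fingers.

```bash
python3 - <<'E'
from h import *
plan([(.478,-.2455,.08,0)])
E
```

```text
tcp [ 0.493  -0.2476  0.1968] yaw 2.074 q6 -1.171 tilt [ 0.0004 -0.0006] t 15.4 F [-0.7  0.3 -0.8] gap 0.747 0.0
travel [0.0113, -0.0152, 0.1461] turnz 0.0 rows>=2.8
```

Emit:
apply_moves(claw=[-1,-1,-1,-1,-1], travel=[[0.0113,-0.0152,0],[0.0113,-0.0152,0.03],[0.0113,-0.0152,0.07],[0.0113,-0.0152,0.11],[0.0113,-0.0152,0.146]], turn=[[0,0,0],[0,0,0],[0,0,0],[0,0,0],[0,0,0]])

```text
t: 15.78
tcp_pos: [0.4759, -0.2439, 0.0761]
tool_rot: [0.509, 0.861, 0.0, -0.003]
force: [0.6, -0.4, 0.5]
finger_gap: 0.036
gripper_force: 0.0
```

Emit:
apply_moves(claw=[-1,-1,-1,-1,-1], travel=[[0,0,0],[0,0,0.01],[0,0,0.018],[0,0,0.023],[0,0,0.026]], turn=[[0,0,0],[0,0,0],[0,0,0],[0,0,0],[0,0,0]])

```text
t: 16.2
tcp_pos: [0.4781, -0.2454, 0.0595]
tool_rot: [0.509, 0.861, -0.0, 0.0]
force: [-0.7, 2.0, 6.5]
finger_gap: -0.0
gripper_force: 3.1
```

Emit:
apply_moves(claw=[-1,-1,-1], travel=[[0,0,0.003],[0,0,0.005],[0,0,0.005]], turn=[[0,0,0],[0,0,0],[0,0,0]])

```text
t: 16.45
tcp_pos: [0.4785, -0.2456, 0.0559]
tool_rot: [0.509, 0.861, -0.0, 0.001]
force: [1.2, 0.2, 0.5]
finger_gap: -0.005
gripper_force: 0.0
```

Emit:
apply_moves(claw=[-1,-1,-1,-1], travel=[[0,0,0.003],[0,0,0.005],[0,0,0.006],[0,0,0.006]], turn=[[0,0,0],[0,0,0],[0,0,0],[0,0,0]])

```text
t: 16.78
tcp_pos: [0.4792, -0.2462, 0.053]
tool_rot: [0.508, 0.861, -0.0, 0.002]
force: [-1.2, 0.9, 18.0]
finger_gap: -0.0
gripper_force: 9.1
```

Emit:
apply_moves(claw=[-1,-1,1,1,1], travel=[[0,0,-0.05],[0,0,-0.1],[0,0,-0.15],[0,0,-0.175],[0,0,-0.175]], turn=[[0,0,0],[0,0,0],[0,0,0],[0,0,0],[0,0,0]])

```text
t: 17.2
tcp_pos: [0.4812, -0.2477, 0.1957]
tool_rot: [0.509, 0.861, -0.001, 0.006]
force: [0.6, -0.9, 0.0]
finger_gap: 0.419
gripper_force: 0.0
```

```bash
cat >> h.py <<'E'
def plane(xy,rad,zlo,zhi,views=('wrist','side','scene'),ins=(.54,-.14)):
    for n in views:
        s=snap(n);w=world(s)
        m=(np.hypot(w[...,0]-xy[0],w[...,1]-xy[1])<rad)&(w[...,2]<zhi)&(w[...,2]>zlo)
        A=w[m]
        if len(A)<20: print(n,'few');continue
        c=np.linalg.lstsq(np.c_[A[:,:2]-A[:,:2].mean(0),np.ones(len(A))],A[:,2],rcond=None)[0]
        B=(np.hypot(w[...,0]-ins[0],w[...,1]-ins[1])<.08)&(abs(w[...,2]-.022)<.006)
        i=np.median(w[B][:,2]); print(n,'slope',c[:2].round(3),'z',c[2].round(4),'above insert',(c[2]-i).round(4),len(A))
E
python3 - <<'E'
from h import *
plane((.496,-.249),.022,.045,.07)
plan([])
E
```

```text
wrist slope [ 0.015 -0.002] z 0.0538 above insert 0.0314 3091
side slope [0.023 0.015] z 0.0536 above insert 0.0314 270
scene slope [ 0.02  -0.024] z 0.0512 above insert 0.0314 163
tcp [ 0.4776 -0.245   0.1898] yaw 2.074 q6 -1.186 tilt [-0.0005  0.0003] t 17.4 F [-0.3  0.9 -0.2] gap 0.676 0.0
```

The cap is home: 31.4 mm above the insert in all three views, and level. Next is the strainer.

```bash
python3 - <<'E'
from h import *
plan([(.475,-.07,.23,0),(.47,.11,.23,0),(.459,.29,.23,0)])
E
```

```text
tcp [ 0.4776 -0.245   0.1898] yaw 2.074 q6 -1.186 tilt [-0.0005  0.0003] t 17.4 F [-0.3  0.9 -0.2] gap 0.676 0.0
travel [0.1932, 0.1027, -0.0502] turnz 0.0 rows>=4.3
travel [0.2001, 0.1031, 0.0] turnz 0.0 rows>=4.3
travel [0.2037, 0.0966, 0.0] turnz 0.0 rows>=4.3
```

Emit:
apply_moves(claw=[1,1,1,1,1], travel=[[0.193,0.103,-0.05],[0.193,0.103,-0.05],[0.193,0.103,-0.05],[0.193,0.103,-0.05],[0.193,0.103,-0.05]], turn=[[0,0,0],[0,0,0],[0,0,0],[0,0,0],[0,0,0]])

```text
t: 17.77
tcp_pos: [0.4734, -0.0654, 0.2291]
tool_rot: [0.507, 0.862, 0.0, -0.003]
force: [-0.2, 0.0, -0.1]
finger_gap: 0.999
gripper_force: 0.0
```

Emit:
apply_moves(claw=[1,1,1,1,1], travel=[[0.2,0.103,0],[0.2,0.103,0],[0.2,0.103,0],[0.2,0.103,0],[0.2,0.103,0]], turn=[[0,0,0],[0,0,0],[0,0,0],[0,0,0],[0,0,0]])

```text
t: 18.18
tcp_pos: [0.4688, 0.1137, 0.2284]
tool_rot: [0.507, 0.862, -0.0, -0.002]
force: [-0.2, -1.0, 0.8]
finger_gap: 1.0
gripper_force: 0.0
```

Emit:
apply_moves(claw=[1,1,1,1,1], travel=[[0.203,0.097,0],[0.203,0.097,0],[0.203,0.097,0],[0.203,0.097,0],[0.203,0.097,0]], turn=[[0,0,0],[0,0,0],[0,0,0],[0,0,0],[0,0,0]])

```text
t: 18.6
tcp_pos: [0.4592, 0.2935, 0.2283]
tool_rot: [0.507, 0.862, -0.0, -0.001]
force: [0.5, -0.0, 0.3]
finger_gap: 1.004
gripper_force: 0.0
```

Emit:
apply_moves(claw=[1,1,1], travel=[[0,0,0],[0,0,0],[0,0,0]], turn=[[0,0,0],[0,0,0],[0,0,0]])

```text
t: 18.85
tcp_pos: [0.4598, 0.2877, 0.229]
tool_rot: [0.509, 0.861, -0.001, -0.001]
force: [-0.4, 0.6, 0.1]
finger_gap: 0.997
gripper_force: 0.0
```

```bash
python3 - <<'E'
from h import *
plan([])
s=snap('wrist');w=world(s);save(s,'pics/w7.png');np.savez('w7.npz',w=w,**s)
print(top(s,w,(.459,.29),.03,.092,.006))
E
```

```text
tcp [0.4598 0.2877 0.229 ] yaw 2.074 q6 -0.149 tilt [-0.0025 -0.0018] t 18.9 F [-0.4  0.6  0.1] gap 0.997 0.0
[ 0.4571  0.292   9.1548 26.1875 85.4988]
```

View pics/w7.png

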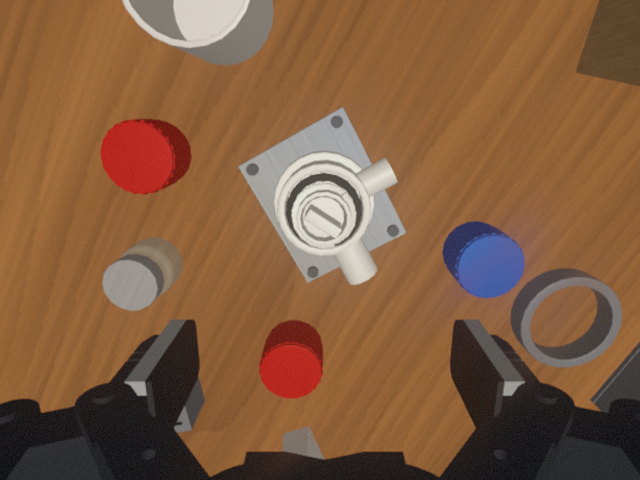

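The picture shows the strainer's fin in the neck at (323,220). It measures 9 x 26 mm with its long axis at -4.5°, centred at (0.457, 0.292).

```bash
python3 - <<'E'
from h import *
plan([(.4573,.292,.15,.495),(.4573,.292,.12,.495),(.4573,.292,.0785,0)])
E
```

```text
tcp [0.4601 0.2875 0.2293] yaw 2.073 q6 -0.149 tilt [-0.0019 -0.0014] t 18.9 F [-0.2 -0.7  0.8] gap 1.0 0.0
travel [0.0066, -0.0003, 0.0992] turnz -0.1576 rows>=4.0
travel [0.0, 0.0, 0.0375] turnz -0.1576 rows>=4.0
travel [0.0, 0.0, 0.0519] turnz 0.0 rows>=1.0
```

Emit:
apply_moves(claw=[0,0,0,0,0], travel=[[0.0066,0,0.03],[0.0066,0,0.06],[0.0066,0,0.09],[0.0066,0,0.099],[0.0066,0,0.099]], turn=[[0,0,-0.0394],[0,0,-0.0788],[0,0,-0.118],[0,0,-0.158],[0,0,-0.158]])

```text
t: 19.32
tcp_pos: [0.4564, 0.2914, 0.1487]
tool_rot: [0.282, 0.959, -0.002, -0.002]
force: [-0.4, 0.7, -0.3]
finger_gap: 0.5
gripper_force: 0.0
```

Emit:
apply_moves(claw=[0,0,0,0,0], travel=[[0,0,0.0375],[0,0,0.0375],[0,0,0.0375],[0,0,0.0375],[0,0,0.0375]], turn=[[0,0,-0.0394],[0,0,-0.0788],[0,0,-0.118],[0,0,-0.158],[0,0,-0.158]])

```text
t: 19.73
tcp_pos: [0.4587, 0.2929, 0.1218]
tool_rot: [0.039, 0.999, 0.0, 0.001]
force: [0.1, -0.2, 0.1]
finger_gap: 0.503
gripper_force: 0.0
```

Emit:
apply_moves(claw=[0,0], travel=[[0,0,0],[0,0,0]], turn=[[0,0,0],[0,0,0]])

```text
t: 19.9
tcp_pos: [0.4583, 0.2934, 0.1217]
tool_rot: [0.04, 0.999, 0.0, 0.001]
force: [-0.0, 0.5, 0.3]
finger_gap: 0.497
gripper_force: 0.0
```

```bash
python3 - <<'E'
from h import *
plan([(.4573,.292,.0785,0)])
s=snap('wrist');w=world(s);save(s,'pics/w8.png')
print(top(s,w,(.459,.29),.03,.092,.006))
E
```

```text
tcp [0.4583 0.2934 0.1217] yaw 3.062 q6 -1.127 tilt [0.0012 0.0004] t 19.9 F [-0.   0.5  0.3] gap 0.497 0.0
travel [0.0011, -0.0018, 0.054] turnz 0.0 rows>=1.0
[ 0.4558  0.2911  7.808  27.8668 85.5562]
```

Emit:
apply_moves(claw=[0,0,0,0,0], travel=[[0.0015,-0.002,0.015],[0.0015,-0.002,0.03],[0.0015,-0.002,0.045],[0.0015,-0.002,0.054],[0.0015,-0.002,0.054]], turn=[[0,0,0],[0,0,0],[0,0,0],[0,0,0],[0,0,0]])

```text
t: 20.37
tcp_pos: [0.4555, 0.2919, 0.0766]
tool_rot: [0.038, 0.999, -0.001, -0.001]
force: [-0.2, -0.3, -0.3]
finger_gap: 0.505
gripper_force: 0.0
```

Emit:
apply_moves(claw=[-1,-1,-1,-1,-1], travel=[[0,0,0],[0,0,0],[0,0,0],[0,0,0],[0,0,0]], turn=[[0,0,0],[0,0,0],[0,0,0],[0,0,0],[0,0,0]], newtons=60)

```text
t: 20.78
tcp_pos: [0.4568, 0.2921, 0.0785]
tool_rot: [0.037, 0.999, -0.0, 0.001]
force: [-0.4, -3.2, 3.6]
finger_gap: 0.074
gripper_force: 60.9
```

```bash
python3 - <<'E'
from h import *
plan([])
E
```

```text
tcp [0.4568 0.2921 0.0785] yaw 3.067 q6 -1.133 tilt [ 0.0012 -0.0003] t 20.8 F [-0.4 -3.2  3.6] gap 0.074 60.87424993515015
```

Emit:
apply_moves(claw=[-1,-1,-1,-1,-1], travel=[[0,0,-0.02],[0,0,-0.06],[0,0,-0.1],[0,0,-0.14],[0,0,-0.16]], turn=[[0,0,0],[0,0,0],[0,0,0],[0,0,0],[0,0,0]])

```text
t: 21.2
tcp_pos: [0.4579, 0.2933, 0.2097]
tool_rot: [0.037, 0.999, 0.002, 0.003]
force: [0.7, 0.2, 0.2]
finger_gap: 0.072
gripper_force: 60.5
```

Emit:
apply_moves(claw=[-1,-1,-1], travel=[[0,0,0],[0,0,0],[0,0,0]], turn=[[0,0,0],[0,0,0],[0,0,0]])

```text
t: 21.45
tcp_pos: [0.4553, 0.2921, 0.2047]
tool_rot: [0.037, 0.999, -0.0, -0.001]
force: [-0.6, -0.6, -1.1]
finger_gap: 0.076
gripper_force: 60.5
```

```bash
python3 - <<'E'
from h import *
plan([(.487,.16,.2,0),(.507,.03,.2,0),(.5175,-.102,.16,0),(.5175,-.102,.085,0)])
E
```

```text
tcp [0.4553 0.2921 0.2047] yaw 3.067 q6 -1.133 tilt [-0.0022 -0.0006] t 21.4 F [-0.6 -0.6 -1.1] gap 0.076 60.47245144844055
travel [-0.0518, -0.1617, 0.0059] turnz 0.0 rows>=3.3
travel [-0.037, -0.1602, 0.0] turnz 0.0 rows>=3.2
travel [-0.0254, -0.1636, 0.05] turnz 0.0 rows>=3.3
travel [0.0, 0.0, 0.0937] turnz 0.0 rows>=1.8
```

Emit:
apply_moves(claw=[-1,-1,-1,-1], travel=[[-0.015,-0.048,0],[-0.03,-0.09,0],[-0.042,-0.13,0],[-0.052,-0.162,0.006]], turn=[[0,0,0],[0,0,0],[0,0,0],[0,0,0]])

```text
t: 21.78
tcp_pos: [0.4878, 0.1582, 0.1996]
tool_rot: [0.037, 0.999, -0.0, -0.001]
force: [0.9, 0.6, -1.2]
finger_gap: 0.077
gripper_force: 60.5
```

Emit:
apply_moves(claw=[-1,-1,-1,-1], travel=[[-0.009,-0.04,0],[-0.018,-0.08,0],[-0.027,-0.12,0],[-0.037,-0.16,0]], turn=[[0,0,0],[0,0,0],[0,0,0],[0,0,0]])

```text
t: 22.12
tcp_pos: [0.5067, 0.0289, 0.1989]
tool_rot: [0.037, 0.999, 0.0, -0.002]
force: [-0.2, -0.6, -0.4]
finger_gap: 0.071
gripper_force: 60.5
```

Emit:
apply_moves(claw=[-1,-1,-1,-1,-1], travel=[[-0.009,-0.045,0.01],[-0.018,-0.09,0.02],[-0.024,-0.13,0.035],[-0.0254,-0.1636,0.05],[-0.0254,-0.1636,0.05]], turn=[[0,0,0],[0,0,0],[0,0,0],[0,0,0],[0,0,0]])

```text
t: 22.53
tcp_pos: [0.5172, -0.106, 0.1571]
tool_rot: [0.04, 0.999, 0.0, -0.003]
force: [0.5, 1.2, -0.2]
finger_gap: 0.072
gripper_force: 60.5
```

Emit:
apply_moves(claw=[-1,-1,-1,-1,-1], travel=[[0,0,0.03],[0,0,0.06],[0,0,0.08],[0,0,0.08],[0,0,0.08]], turn=[[0,0,0],[0,0,0],[0,0,0],[0,0,0],[0,0,0]])

```text
t: 22.95
tcp_pos: [0.5172, -0.1007, 0.0953]
tool_rot: [0.037, 0.999, 0.001, -0.002]
force: [0.4, -0.3, -1.0]
finger_gap: 0.071
gripper_force: 60.5
```

```bash
python3 - <<'E'
from h import *
plan([(.5175,-.102,.08,0)])
s=snap('wrist');w=world(s);save(s,'pics/w9.png');np.savez('w9.npz',w=w,**s)
o,hs=holes(s,w,(.50,-.19))
for h in hs: print('  ',np.round(h[0][0],1),np.round(h[0][1],1),round(h[0][2],1),round(h[1]))
E
```

```text
tcp [ 0.5172 -0.1007  0.0953] yaw 3.068 q6 -1.902 tilt [-0.0046  0.0022] t 22.9 F [ 0.4 -0.3 -1. ] gap 0.071 60.46143651008606
travel [-0.0005, -0.0016, 0.0192] turnz 0.0 rows>=0.4
   [ 576.5 -272.6] [30.6 58.4] 80.6 1640
   [ 504.1 -166.9] [24.5 50. ] 80.7 1108
   [ 443.9 -156.4] [44.2 15.1] 80.8 427
   [ 437.8 -194.6] [20.7 14.6] 80.9 201
```

View pics/w9.png

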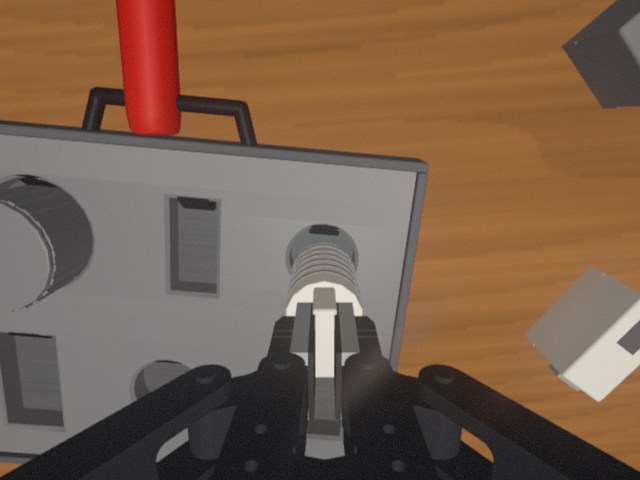

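The hole at (322,248) lies directly under the strainer's foot at (324,265), so I lower it.

Emit:
apply_moves(claw=[-1,-1,-1,-1,-1], travel=[[0,0,0.007],[0,0,0.014],[0,0,0.02],[0,0,0.025],[0,0,0.028]], turn=[[0,0,0],[0,0,0],[0,0,0],[0,0,0],[0,0,0]])

```text
t: 23.42
tcp_pos: [0.5185, -0.1017, 0.0743]
tool_rot: [0.037, 0.999, 0.0, -0.0]
force: [-0.4, -0.4, -0.6]
finger_gap: 0.074
gripper_force: 60.5
```

Emit:
apply_moves(claw=[-1,-1], travel=[[0,0,0],[0,0,0]], turn=[[0,0,0],[0,0,0]])

```text
t: 23.58
tcp_pos: [0.5186, -0.1018, 0.0744]
tool_rot: [0.037, 0.999, 0.0, -0.0]
force: [-0.3, -0.2, -0.5]
finger_gap: 0.071
gripper_force: 60.5
```

```bash
python3 - <<'E'
from h import *
plan([(.5175,-.102,.0625,0)]);print(manip.sense()['ft_torque'])
E
```

```text
tcp [ 0.5186 -0.1018  0.0744] yaw 3.067 q6 -1.902 tilt [-0.0004  0.0002] t 23.6 F [-0.3 -0.2 -0.5] gap 0.071 60.48397421836853
travel [0.0014, -0.0003, 0.0149] turnz 0.0 rows>=0.3
[ 0.01218621  0.12779815 -0.01140609]
```

Emit:
apply_moves(claw=[-1,-1,-1,-1,-1], travel=[[0,0,0.004],[0,0,0.008],[0,0,0.012],[0,0,0.014],[0,0,0.015]], turn=[[0,0,0],[0,0,0],[0,0,0],[0,0,0],[0,0,0]])

```text
t: 24.0
tcp_pos: [0.5188, -0.1022, 0.0642]
tool_rot: [0.037, 0.999, -0.0, 0.0]
force: [-4.9, -0.0, 22.2]
finger_gap: 0.071
gripper_force: 63.6
```

```bash
python3 - <<'E'
from h import *
plan([]);print(manip.sense()['ft_torque'])
E
```

```text
tcp [ 0.5188 -0.1022  0.0642] yaw 3.068 q6 -1.902 tilt [ 0.0003 -0.0007] t 24.0 F [-4.9 -0.  22.2] gap 0.071 63.61859679222107
[0.18294095 0.89028041 0.02811159]
```

Emit:
apply_moves(claw=[-0.3,-0.3,-0.3,-0.3,-0.3], travel=[[0,0,-0.002],[0,0,-0.002],[0,0,-0.002],[0,0,-0.01],[0,0,-0.03]], turn=[[0,0,0],[0,0,0],[0,0,0],[0,0,0],[0,0,0]])

```text
t: 24.42
tcp_pos: [0.5174, -0.1013, 0.0852]
tool_rot: [0.037, 0.999, 0.001, -0.002]
force: [-0.3, 0.3, 0.6]
finger_gap: 0.352
gripper_force: 0.0
```

Emit:
apply_moves(claw=[1,1,1,1,1], travel=[[0,0,-0.05],[0,0,-0.1],[0,0,-0.15],[0,0,-0.15],[0,0,-0.15]], turn=[[0,0,0],[0,0,0],[0,0,0],[0,0,0],[0,0,0]])

```text
t: 24.83
tcp_pos: [0.5204, -0.1025, 0.2094]
tool_rot: [0.037, 0.999, -0.001, 0.003]
force: [0.4, -0.4, -0.7]
finger_gap: 0.998
gripper_force: 0.0
```

```bash
python3 - <<'E'
from h import *
plan([])
plane((.518,-.102),.014,.065,.095)
s=snap('wrist');w=world(s);save(s,'pics/w10.png');np.savez('w10.npz',w=w,**s)
print(top(s,w,(.518,-.102),.02,.078,.006))
for z,t,x in((.044,'int',(.571,.044)),(.044,'mod',(.424,.055))):
  try: print(t,top(s,w,x,.06,z))
  except Exception as e: print(t,'no')
for n in('side','scene'):
    s=snap(n);w=world(s); print(n,'int',top(s,w,(.571,.044),.07,.044),'mod',top(s,w,(.4235,.053),.07,.044))
E
```

```text
tcp [ 0.5204 -0.1025  0.2094] yaw 3.067 q6 -1.902 tilt [ 0.0063 -0.0027] t 24.8 F [ 0.4 -0.4 -0.7] gap 0.998 0.0
wrist slope [0.111 0.002] z 0.0778 above insert 0.0553 529
side slope [0.032 0.728] z 0.0739 above insert 0.0518 67
scene slope [-0.092  0.226] z 0.0737 above insert 0.054 29
[ 0.518  -0.1015  7.8939 26.9253 85.7672]
int [5.68000e-01 4.54000e-02 3.23728e+01 5.57645e+01 4.92866e+01]
mod [ 0.4236  0.0541 40.9389 42.4153 37.2532]
side int [5.67300e-01 4.26000e-02 3.65076e+01 5.60008e+01 5.04069e+01] mod [ 0.4222  0.0505 46.0625 44.8366 37.3983]
scene int [5.75300e-01 4.15000e-02 2.84602e+01 6.11706e+01 4.93638e+01] mod [ 0.4298  0.0506 39.9306 44.6334 33.7905]
```

View pics/w10.png

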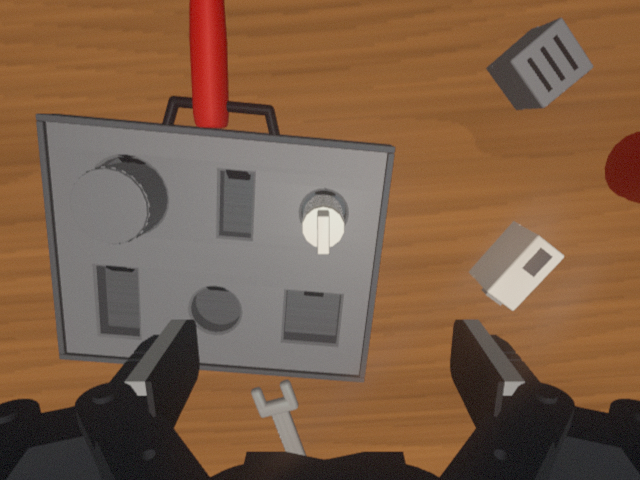

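The strainer (323,228) stands in its hole; the module is at (540,65) and the interlock at (517,265). I'll recheck the strainer's uprightness now that the arm is still.

```bash
python3 - <<'E'
from h import *
plan([])
plane((.518,-.102),.016,.05,.066,('wrist',))
plane((.518,-.102),.016,.072,.085,('wrist',))
s=snap('wrist');w=world(s)
for xy,z,lo in(((.518,-.102),.058,.05),((.518,-.102),.078,.072)):
  m=(np.hypot(w[...,0]-xy[0],w[...,1]-xy[1])<.02)&(w[...,2]<z+.008)&(w[...,2]>lo);A=w[m];print(A.mean(0),A.min(0),A.max(0))
  for a in np.arange(.5,.54,.004):
    q=A[(A[:,0]>a)&(A[:,0]<a+.004)]
    if len(q)>5: print('  %.3f'%a,len(q),np.median(q[:,2]).round(4),np.median(q[:,1]).round(4))
E
```

```text
tcp [ 0.5178 -0.1015  0.205 ] yaw 3.067 q6 -1.902 tilt [-0.0034  0.0014] t 25.1 F [ 0.9 -0.3  0.2] gap 1.003 0.0
wrist slope [ 0.052 -0.006] z 0.0582 above insert 0.0357 1004
wrist slope [ 0.034 -0.029] z 0.0783 above insert 0.0558 477
[ 0.51666147 -0.10144409  0.05816331] [ 0.50336645 -0.11656035  0.05000835] [ 0.53295941 -0.08693449  0.06584899]
  0.500 8 0.0534 -0.1004
  0.504 167 0.0579 -0.1015
  0.508 144 0.0583 -0.1053
  0.512 168 0.0584 -0.1056
  0.516 171 0.0585 -0.097
  0.520 157 0.0585 -0.0972
  0.524 132 0.0587 -0.0974
  0.528 71 0.0584 -0.0976
  0.532 6 0.0581 -0.0975
[ 0.51791077 -0.10137192  0.07836342] [ 0.50551221 -0.10598702  0.07201082] [ 0.53174969 -0.09692828  0.08048574]
  0.504 65 0.078 -0.1008
  0.508 70 0.0786 -0.1006
  0.512 72 0.0785 -0.1013
  0.516 72 0.0786 -0.1011
  0.520 72 0.0786 -0.1015
  0.524 72 0.0786 -0.1023
  0.528 59 0.0783 -0.1019
```

The strainer is home and level (fin top 55.8 mm and shoulder 35.7 mm above the insert). Next is the module.

```bash
python3 - <<'E'
from h import *
plan([(.4236,.0541,.2,-.424),(.4236,.0541,.12,-.422)],start=(.519,-.102,.207,3.067))
E
```

```text
travel [0.1335, 0.1857, 0.0087] turnz 0.135 rows>=4.4
travel [0.0, 0.0, 0.1] turnz 0.1343 rows>=3.4
```

Emit:
apply_moves(claw=[1,1,1,1,1], travel=[[0.0267,0.037,0.002],[0.0534,0.0743,0.004],[0.08,0.111,0.006],[0.107,0.149,0.008],[0.1335,0.1857,0.009]], turn=[[0,0,0.027],[0,0,0.054],[0,0,0.081],[0,0,0.108],[0,0,0.135]])

```text
t: 25.7
tcp_pos: [0.4219, 0.0554, 0.1989]
tool_rot: [0.249, 0.968, 0.0, -0.001]
force: [1.1, 0.6, -0.4]
finger_gap: 0.997
gripper_force: 0.0
```

Emit:
apply_moves(claw=[1,1,1,1,1], travel=[[0,0,0.02],[0,0,0.05],[0,0,0.08],[0,0,0.1],[0,0,0.1]], turn=[[0,0,0.034],[0,0,0.067],[0,0,0.101],[0,0,0.134],[0,0,0.134]])

```text
t: 26.12
tcp_pos: [0.4212, 0.0546, 0.1169]
tool_rot: [0.444, 0.896, -0.001, -0.003]
force: [-0.3, -0.1, -0.1]
finger_gap: 1.002
gripper_force: 0.0
```

Emit:
apply_moves(claw=[1,1,1], travel=[[0,0,0],[0,0,0],[0,0,0]], turn=[[0,0,0],[0,0,0],[0,0,0]])

```text
t: 26.37
tcp_pos: [0.4242, 0.0541, 0.1203]
tool_rot: [0.443, 0.896, 0.0, 0.001]
force: [-0.4, 0.2, -0.7]
finger_gap: 0.997
gripper_force: 0.0
```

```bash
python3 - <<'E'
from h import *
s=snap('wrist');w=world(s);save(s,'pics/w11.png')
t=top(s,w,(.4236,.0541),.06,.044);print(t)
plan([(t[0],t[1],.022,0)])
E
```

```text
[ 0.4227  0.057  39.8362 40.965  37.365 ]
tcp [0.4241 0.0541 0.1204] yaw 2.223 q6 -0.788 tilt [ 0.0024 -0.0003] t 26.4 F [ 0.   0.  -0.1] gap 1.001 0.0
travel [0.004, 0.0008, 0.1229] turnz 0.0 rows>=2.4
```

Emit:
apply_moves(claw=[1,1,1,1,1], travel=[[0.0025,0,0.03],[0.0025,0,0.065],[0.0025,0,0.1],[0.0025,0,0.123],[0.0025,0,0.123]], turn=[[0,0,0],[0,0,0],[0,0,0],[0,0,0],[0,0,0]])

```text
t: 26.83
tcp_pos: [0.4213, 0.0558, 0.0191]
tool_rot: [0.444, 0.896, -0.001, -0.002]
force: [0.5, -0.1, 1.2]
finger_gap: 1.001
gripper_force: 0.0
```

Emit:
apply_moves(claw=[-1,-1,-1,-1,-1], travel=[[0,0,0],[0,0,0],[0,0,0],[0,0,0],[0,0,0]], turn=[[0,0,0],[0,0,0],[0,0,0],[0,0,0],[0,0,0]], newtons=60)

```text
t: 27.25
tcp_pos: [0.423, 0.0557, 0.0226]
tool_rot: [0.444, 0.896, 0.001, 0.002]
force: [-0.5, -0.6, 7.6]
finger_gap: 0.455
gripper_force: 60.8
```

Emit:
apply_moves(claw=[-1,-1,-1,-1,-1], travel=[[0,0,-0.02],[0,0,-0.05],[0,0,-0.09],[0,0,-0.12],[0,0,-0.12]], turn=[[0,0,0],[0,0,0],[0,0,0],[0,0,0],[0,0,0]])

```text
t: 27.67
tcp_pos: [0.4247, 0.0557, 0.1214]
tool_rot: [0.443, 0.896, 0.002, 0.005]
force: [1.0, -0.2, -0.3]
finger_gap: 0.449
gripper_force: 60.7
```

```bash
python3 - <<'E'
from h import *
s=snap('wrist');w=world(s);save(s,'pics/w12.png')
plan([])
p=manip.sense()['tcp_pos']
for dz in np.arange(.015,.04,.0025):
    try: print(dz,top(s,w,p[:2],.04,p[2]+dz,.004))
    except Exception: pass
E
```

```text
tcp [0.4239 0.0557 0.1198] yaw 2.222 q6 -0.784 tilt [ 0.0074 -0.001 ] t 27.7 F [ 0.4 -0.1 -1.4] gap 0.455 60.72046995162964
0.015 [ 0.4131  0.072  39.9909  4.2093 37.1711]
0.017499999999999998 [ 0.413   0.072  39.9278  4.1463 37.183 ]
0.019999999999999997 [4.27900e-01 5.83000e-02 6.04814e+01 4.40564e+01 3.71791e+01]
0.022499999999999996 [4.21500e-01 5.48000e-02 6.02722e+01 4.21665e+01 3.70053e+01]
0.024999999999999994 [4.20700e-01 5.55000e-02 6.05280e+01 4.03122e+01 3.70052e+01]
0.027499999999999993 [4.23400e-01 5.86000e-02 6.80482e+01 3.81585e+01 3.70053e+01]
0.029999999999999992 [ 0.4454  0.0727 15.3121 26.5167 37.3267]
0.03249999999999999 [ 0.4453  0.0725 14.8958 26.8409 37.101 ]
0.03499999999999999 [ 0.4448  0.0725 14.1617 25.7331 37.3032]
0.03749999999999999 [ 0.4066  0.0428  8.1455 27.3792 37.8198]
```

```bash
python3 - <<'E'
from h import *
plan([(.48,.0,.16,.378),(.56,-.07,.16,.378),(.605,-.118,.1,0),(.605,-.118,.06,0)],start=(.4238,.0555,.12,2.222))
E
```

```text
travel [-0.0978, 0.0138, -0.05] turnz -0.1203 rows>=3.0
travel [-0.1308, -0.0234, 0.0] turnz -0.1203 rows>=3.0
travel [-0.0653, -0.05, 0.075] turnz 0.0 rows>=2.1
travel [0.0, 0.0, 0.05] turnz 0.0 rows>=1.0
```

Emit:
apply_moves(claw=[-1,-1,-1,-1], travel=[[-0.0245,0.0034,-0.0125],[-0.049,0.0069,-0.025],[-0.0734,0.0104,-0.0375],[-0.0978,0.0138,-0.05]], turn=[[0,0,-0.03],[0,0,-0.06],[0,0,-0.09],[0,0,-0.1203]])

```text
t: 28.05
tcp_pos: [0.4779, -0.0001, 0.1567]
tool_rot: [0.265, 0.964, -0.0, -0.001]
force: [-0.5, -0.3, -0.5]
finger_gap: 0.453
gripper_force: 60.8
```

Emit:
apply_moves(claw=[-1,-1,-1,-1], travel=[[-0.0327,-0.0059,0],[-0.0654,-0.0117,0],[-0.098,-0.0176,0],[-0.1308,-0.0234,0]], turn=[[0,0,-0.03],[0,0,-0.06],[0,0,-0.09],[0,0,-0.1203]])

```text
t: 28.38
tcp_pos: [0.5582, -0.0703, 0.1559]
tool_rot: [0.079, 0.997, 0.0, -0.001]
force: [0.8, 0.4, -1.2]
finger_gap: 0.458
gripper_force: 60.8
```

Emit:
apply_moves(claw=[-1,-1,-1,-1,-1], travel=[[-0.022,-0.0167,0.02],[-0.0435,-0.0333,0.045],[-0.0653,-0.05,0.065],[-0.0653,-0.05,0.085],[-0.0653,-0.05,0.1]], turn=[[0,0,0],[0,0,0],[0,0,0],[0,0,0],[0,0,0]])

```text
t: 28.8
tcp_pos: [0.6026, -0.1184, 0.0741]
tool_rot: [0.082, 0.997, 0.0, -0.001]
force: [-0.6, 0.6, -1.1]
finger_gap: 0.455
gripper_force: 60.8
```

Emit:
apply_moves(claw=[-1,-1,-1,-1,-1], travel=[[0,0,0.01],[0,0,0.02],[0,0,0.02],[0,0,0.02],[0,0,0.02]], turn=[[0,0,0],[0,0,0],[0,0,0],[0,0,0],[0,0,0]])

```text
t: 29.22
tcp_pos: [0.6036, -0.1174, 0.0618]
tool_rot: [0.081, 0.997, -0.0, 0.001]
force: [0.6, -0.2, -1.1]
finger_gap: 0.456
gripper_force: 60.8
```

```bash
python3 - <<'E'
from h import *
plan([(.605,-.118,.04,0)])
s=snap('wrist');w=world(s);save(s,'pics/w13.png')
o,hs=holes(s,w,(.50,-.19))
for h in hs: print('  ',np.round(h[0][0],1),np.round(h[0][1],1),round(h[0][2],1),round(h[1]))
E
```

```text
tcp [ 0.6036 -0.1174  0.0618] yaw 2.979 q6 -1.781 tilt [ 0.0011 -0.0005] t 29.2 F [ 0.6 -0.2 -1.1] gap 0.456 60.77197551727295
travel [-0.0018, -0.0004, 0.0272] turnz 0.0 rows>=0.5
   [ 591.2 -195. ] [38.9 36.7] 77.6 1130
   [ 516.  -100.9] [37.3 37.7] 38.0 1123
   [ 505.8 -167. ] [24.2 49.7] 80.7 1080
```

View pics/w13.png

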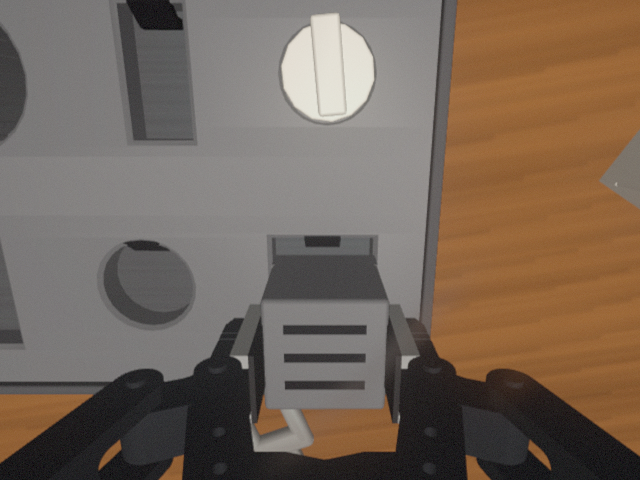

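The module's foot (about 272-380 px wide) is centred over its hole (268-378), so I lower it.

Emit:
apply_moves(claw=[-1,-1,-1,-1,-1], travel=[[-0.0018,0,0.007],[-0.0018,0,0.014],[-0.0018,0,0.021],[-0.0018,0,0.027],[-0.0018,0,0.03]], turn=[[0,0,0],[0,0,0],[0,0,0],[0,0,0],[0,0,0]])

```text
t: 29.68
tcp_pos: [0.6061, -0.1183, 0.0368]
tool_rot: [0.082, 0.997, -0.0, 0.002]
force: [2.6, 0.4, 3.4]
finger_gap: 0.45
gripper_force: 61.2
```

Emit:
apply_moves(claw=[-1,-1,-1,-1,-1], travel=[[0,0,0.003],[0,0,0.006],[0,0,0.009],[0,0,0.012],[0,0,0.0135]], turn=[[0,0,0],[0,0,0],[0,0,0],[0,0,0],[0,0,0]])

```text
t: 30.1
tcp_pos: [0.6065, -0.1186, 0.0286]
tool_rot: [0.082, 0.997, -0.001, 0.002]
force: [-0.3, 0.7, 23.2]
finger_gap: 0.457
gripper_force: 63.6
```

```bash
python3 - <<'E'
from h import *
plan([]);print(manip.sense()['ft_torque'])
E
```

```text
tcp [ 0.6065 -0.1186  0.0286] yaw 2.978 q6 -1.781 tilt [ 0.0037 -0.0013] t 30.1 F [-0.3  0.7 23.2] gap 0.457 63.565746545791626
[0.2825258  0.1384105  0.01527908]
```

Emit:
apply_moves(claw=[0.2,0.2,0.2,0.2,0.2], travel=[[0,0,-0.002],[0,0,-0.002],[0,0,-0.002],[0,0,-0.01],[0,0,-0.03]], turn=[[0,0,0],[0,0,0],[0,0,0],[0,0,0],[0,0,0]])

```text
t: 30.52
tcp_pos: [0.6021, -0.1169, 0.0479]
tool_rot: [0.082, 0.997, 0.001, -0.004]
force: [-0.1, 0.2, 0.8]
finger_gap: 0.603
gripper_force: 0.0
```

Emit:
apply_moves(claw=[1,1,1,1,1], travel=[[0,0,-0.05],[0,0,-0.1],[0,0,-0.15],[0,0,-0.18],[0,0,-0.18]], turn=[[0,0,0],[0,0,0],[0,0,0],[0,0,0],[0,0,0]])

```text
t: 30.93
tcp_pos: [0.608, -0.119, 0.2007]
tool_rot: [0.082, 0.997, -0.002, 0.006]
force: [0.2, -0.1, 1.1]
finger_gap: 1.0
gripper_force: 0.0
```

Emit:
apply_moves(claw=[1,1,1], travel=[[0,0,0],[0,0,0],[0,0,0]], turn=[[0,0,0],[0,0,0],[0,0,0]])

```text
t: 31.18
tcp_pos: [0.6032, -0.1173, 0.1923]
tool_rot: [0.082, 0.997, 0.001, -0.002]
force: [-0.3, 0.2, -0.3]
finger_gap: 1.001
gripper_force: 0.0
```

```bash
python3 - <<'E'
from h import *
plan([])
plane((.605,-.118),.016,.04,.066)
s=snap('wrist');w=world(s);np.savez('w14.npz',w=w,**s)
print(top(s,w,(.605,-.118),.035,.05,.006))
for xy in((.568,.0454),(.4236,.0541)):
  try: print(top(s,w,xy,.06,.044))
  except Exception as e: print('none')
for n in('side','scene'):
    s=snap(n);w=world(s); print(n,'int',top(s,w,(.571,.044),.07,.044))
E
```

```text
tcp [ 0.6032 -0.1173  0.1923] yaw 2.978 q6 -1.781 tilt [-0.0042  0.0016] t 31.2 F [-0.3  0.2 -0.3] gap 1.001 0.0
wrist slope [0.006 0.001] z 0.0507 above insert 0.0284 1660
side slope [-0.02  -0.033] z 0.0508 above insert 0.0286 102
scene slope [ 0.002 -0.006] z 0.048 above insert 0.0282 95
[ 0.6066 -0.1177 39.8522 40.3616 80.6512]
[5.69000e-01 4.53000e-02 3.08892e+01 5.67438e+01 4.93142e+01]
none
side int [5.67600e-01 4.23000e-02 3.63043e+01 5.81954e+01 4.81319e+01]
scene int [5.74700e-01 4.22000e-02 2.87590e+01 5.93607e+01 4.93638e+01]
```

The module is home (28.4 mm above the insert, level). The last part is the interlock.

```bash
python3 - <<'E'
from h import *
plan([(.5687,.0454,.17,-.547),(.5687,.0454,.1,0)],start=(.605,-.118,.195,2.978))
E
```

```text
travel [0.078, 0.1941, 0.0312] turnz 0.1741 rows>=4.4
travel [0.0, 0.0, 0.0875] turnz 0.0 rows>=1.7
```

Emit:
apply_moves(claw=[1,1,1,1,1], travel=[[0.0156,0.039,0.006],[0.0312,0.0776,0.012],[0.0468,0.1165,0.019],[0.0624,0.1553,0.025],[0.078,0.1941,0.031]], turn=[[0,0,0.035],[0,0,0.07],[0,0,0.105],[0,0,0.14],[0,0,0.174]])

```text
t: 31.9
tcp_pos: [0.5679, 0.0467, 0.1689]
tool_rot: [0.351, 0.937, -0.0, -0.0]
force: [1.3, 0.5, -0.1]
finger_gap: 1.0
gripper_force: 0.0
```

Emit:
apply_moves(claw=[0.6,0.6,0.6,0.6,0.6], travel=[[0,0,0.03],[0,0,0.06],[0,0,0.0875],[0,0,0.0875],[0,0,0.0875]], turn=[[0,0,0],[0,0,0],[0,0,0],[0,0,0],[0,0,0]])

```text
t: 32.32
tcp_pos: [0.5676, 0.0456, 0.0984]
tool_rot: [0.348, 0.938, -0.0, -0.002]
force: [-0.3, -0.3, 1.1]
finger_gap: 0.802
gripper_force: 0.0
```

Emit:
apply_moves(claw=[0.6,0.6], travel=[[0,0,0],[0,0,0]], turn=[[0,0,0],[0,0,0]])

```text
t: 32.48
tcp_pos: [0.5697, 0.0451, 0.1008]
tool_rot: [0.348, 0.938, 0.0, 0.001]
force: [0.6, 0.8, -0.1]
finger_gap: 0.801
gripper_force: 0.0
```

```bash
python3 - <<'E'
from h import *
s=snap('wrist');w=world(s);save(s,'pics/w15.png')
t=top(s,w,(.5687,.0454),.06,.044);print(t)
plan([(.5687,.0454,.022,0)])
E
```

```text
[5.68800e-01 4.81000e-02 2.78561e+01 5.67720e+01 4.92613e+01]
tcp [0.5697 0.0451 0.1009] yaw 2.431 q6 -0.977 tilt [ 0.003  -0.0004] t 32.5 F [0.1 0.3 0.9] gap 0.801 0.0
travel [0.0011, -0.0005, 0.0986] turnz 0.0 rows>=1.9
```

Emit:
apply_moves(claw=[0.6,0.6,0.6,0.6,0.6], travel=[[0.0023,0.001,0.03],[0.0023,0.001,0.06],[0.0023,0.001,0.085],[0.0023,0.001,0.0985],[0.0023,0.001,0.0985]], turn=[[0,0,0],[0,0,0],[0,0,0],[0,0,0],[0,0,0]])

```text
t: 32.95
tcp_pos: [0.5666, 0.0472, 0.0193]
tool_rot: [0.348, 0.938, -0.0, -0.001]
force: [-0.2, -0.5, 0.2]
finger_gap: 0.804
gripper_force: 0.0
```

Emit:
apply_moves(claw=[-1,-1,-1,-1,-1], travel=[[0,0,0],[0,0,0],[0,0,0],[0,0,0],[0,0,0]], turn=[[0,0,0],[0,0,0],[0,0,0],[0,0,0],[0,0,0]])

```text
t: 33.37
tcp_pos: [0.5689, 0.0472, 0.0222]
tool_rot: [0.348, 0.938, 0.0, 0.002]
force: [-0.5, -0.2, 5.9]
finger_gap: 0.313
gripper_force: 60.2
```

Emit:
apply_moves(claw=[-1,-1,-1,-1,-1], travel=[[0,0,-0.03],[0,0,-0.07],[0,0,-0.11],[0,0,-0.15],[0,0,-0.17]], turn=[[0,0,0],[0,0,0],[0,0,0],[0,0,0],[0,0,0]])

```text
t: 33.78
tcp_pos: [0.5692, 0.0473, 0.1606]
tool_rot: [0.348, 0.938, 0.001, 0.003]
force: [0.3, 0.8, 0.4]
finger_gap: 0.318
gripper_force: 59.4
```

```bash
python3 - <<'E'
from h import *
plan([])
plan([(.575,-.09,.16,.274),(.5795,-.2,.16,.273),(.5795,-.2742,.1,0),(.5795,-.2742,.06,0)],start=(.5687,.0465,.157,2.431))
E
```

```text
tcp [0.5692 0.0473 0.1606] yaw 2.432 q6 -0.974 tilt [ 0.006  -0.0006] t 33.8 F [0.3 0.8 0.4] gap 0.318 59.395304918289185
travel [-0.1173, -0.1242, -0.0038] turnz -0.0872 rows>=3.3
travel [-0.0632, -0.1222, 0.0] turnz -0.0869 rows>=2.6
travel [-0.0151, -0.0915, 0.075] turnz 0.0 rows>=2.3
travel [0.0, 0.0, 0.05] turnz 0.0 rows>=1.0
```

Emit:
apply_moves(claw=[-1,-1,-1,-1], travel=[[-0.0293,-0.031,0],[-0.0586,-0.062,0],[-0.088,-0.093,0],[-0.1173,-0.1242,-0.0038]], turn=[[0,0,-0.0218],[0,0,-0.0436],[0,0,-0.0654],[0,0,-0.0872]])

```text
t: 34.12
tcp_pos: [0.5733, -0.0901, 0.1598]
tool_rot: [0.214, 0.977, 0.0, -0.0]
force: [0.6, -0.2, -1.0]
finger_gap: 0.31
gripper_force: 59.4
```

Emit:
apply_moves(claw=[-1,-1,-1,-1], travel=[[-0.0158,-0.0305,0],[-0.0316,-0.061,0],[-0.0474,-0.0916,0],[-0.0632,-0.1222,0]], turn=[[0,0,-0.0217],[0,0,-0.0435],[0,0,-0.0652],[0,0,-0.0869]])

```text
t: 34.45
tcp_pos: [0.578, -0.2004, 0.1598]
tool_rot: [0.08, 0.997, 0.0, -0.0]
force: [1.6, -0.1, -0.9]
finger_gap: 0.312
gripper_force: 59.4
```

Emit:
apply_moves(claw=[-1,-1,-1,-1,-1], travel=[[-0.005,-0.03,0.02],[-0.01,-0.06,0.04],[-0.0151,-0.0915,0.065],[-0.0151,-0.0915,0.09],[-0.0151,-0.0915,0.11]], turn=[[0,0,0],[0,0,0],[0,0,0],[0,0,0],[0,0,0]])

```text
t: 34.87
tcp_pos: [0.5778, -0.2752, 0.0703]
tool_rot: [0.083, 0.997, 0.0, -0.0]
force: [-0.1, 0.5, -1.6]
finger_gap: 0.315
gripper_force: 59.4
```

Emit:
apply_moves(claw=[-1,-1,-1,-1], travel=[[0,0,0.01],[0,0,0.01],[0,0,0.01],[0,0,0.01]], turn=[[0,0,0],[0,0,0],[0,0,0],[0,0,0]])

```text
t: 35.2
tcp_pos: [0.5793, -0.2734, 0.0648]
tool_rot: [0.081, 0.997, -0.001, 0.001]
force: [-1.2, 0.2, -0.9]
finger_gap: 0.314
gripper_force: 59.4
```

```bash
python3 - <<'E'
from h import *
plan([(.5795,-.2742,.04,0)])
s=snap('wrist');w=world(s);save(s,'pics/w16.png')
E
```

```text
tcp [ 0.5793 -0.2734  0.0648] yaw 2.979 q6 -2.023 tilt [ 0.0017 -0.0012] t 35.2 F [-1.2  0.2 -0.9] gap 0.314 59.42761301994324
travel [-0.0004, -0.0009, 0.031] turnz 0.0 rows>=0.6
```

View pics/w16.png

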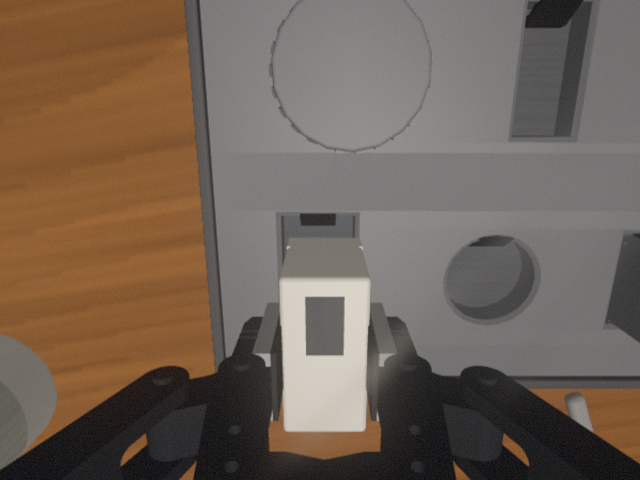

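The interlock's foot (287-362, centre 324) is about 5 px right of the hole's centre (278-360, centre 319). I'll shift 1.5 mm along -y while lowering.

Emit:
apply_moves(claw=[-1,-1,-1,-1,-1], travel=[[-0.0005,-0.0018,0.003],[-0.0005,-0.0018,0.01],[-0.0005,-0.0018,0.018],[-0.0005,-0.0018,0.026],[-0.0005,-0.0018,0.031]], turn=[[0,0,0],[0,0,0],[0,0,0],[0,0,0],[0,0,0]])

```text
t: 35.67
tcp_pos: [0.5786, -0.2747, 0.0379]
tool_rot: [0.082, 0.997, 0.0, -0.0]
force: [3.2, -0.0, 3.2]
finger_gap: 0.314
gripper_force: 59.8
```

```bash
python3 - <<'E'
from h import *
plan([]);print(manip.sense()['ft_torque'])
E
```

```text
tcp [ 0.5786 -0.2747  0.0379] yaw 2.978 q6 -2.025 tilt [-0.0002  0.0004] t 35.7 F [ 3.2 -0.   3.2] gap 0.314 59.83447551727295
[ 0.01772759 -0.32455526  0.0751063 ]
```

Inside the hole and touching the cheek; now press home (TCP about 0.0285).

Emit:
apply_moves(claw=[-1,-1,-1,-1,-1], travel=[[-0.001,0,0.003],[-0.001,0,0.006],[-0.001,0,0.009],[-0.001,0,0.0125],[-0.001,0,0.0145]], turn=[[0,0,0],[0,0,0],[0,0,0],[0,0,0],[0,0,0]])

```text
t: 36.08
tcp_pos: [0.5801, -0.2755, 0.0282]
tool_rot: [0.082, 0.997, -0.0, 0.001]
force: [-2.3, 0.7, 19.7]
finger_gap: 0.316
gripper_force: 62.2
```

```bash
python3 - <<'E'
from h import *
plan([]);print(manip.sense()['ft_torque'])
E
```

```text
tcp [ 0.5801 -0.2755  0.0282] yaw 2.978 q6 -2.025 tilt [ 0.0014 -0.001 ] t 36.1 F [-2.3  0.7 19.7] gap 0.316 62.15197563171387
[0.32945768 0.27791551 0.00933259]
```

Emit:
apply_moves(claw=[-0.05,-0.05,-0.05,-0.05,-0.05], travel=[[0,0,-0.002],[0,0,-0.002],[0,0,-0.002],[0,0,-0.01],[0,0,-0.03]], turn=[[0,0,0],[0,0,0],[0,0,0],[0,0,0],[0,0,0]])

```text
t: 36.5
tcp_pos: [0.5776, -0.2738, 0.0492]
tool_rot: [0.082, 0.997, 0.001, -0.003]
force: [0.0, 0.8, -0.0]
finger_gap: 0.475
gripper_force: 0.0
```

Emit:
apply_moves(claw=[1,1,1,1,1], travel=[[0.03,0.01,-0.05],[0.06,0.03,-0.1],[0.08,0.06,-0.15],[0.1,0.08,-0.2],[0.1,0.08,-0.22]], turn=[[0,0,0],[0,0,0],[0,0,0],[0,0,0],[0,0,0]])

```text
t: 36.92
tcp_pos: [0.5083, -0.1963, 0.2282]
tool_rot: [0.081, 0.997, 0.001, -0.002]
force: [0.4, -0.7, 0.8]
finger_gap: 1.004
gripper_force: 0.0
```

Emit:
apply_moves(claw=[1,1,1,1,1], travel=[[0,0,0],[0,0,0],[0,0,0],[0,0,0],[0,0,0]], turn=[[0,0,0],[0,0,0],[0,0,0],[0,0,0],[0,0,0]])

```text
t: 37.33
tcp_pos: [0.5103, -0.1988, 0.2255]
tool_rot: [0.082, 0.997, 0.001, -0.002]
force: [-0.1, -0.7, 0.4]
finger_gap: 1.0
gripper_force: 0.0
```

```bash
python3 - <<'E'
from h import *
plan([])
print('int 28');plane((.58,-.275),.013,.04,.066)
print('cap 31');plane((.4955,-.249),.022,.045,.07)
print('mod 28');plane((.605,-.118),.016,.04,.066)
print('str 56');plane((.518,-.102),.012,.074,.085,('wrist',))
s=snap('side');save(s,'pics/side9.png')
E
```

```text
tcp [ 0.5103 -0.1988  0.2255] yaw 2.978 q6 -1.983 tilt [-0.0029  0.0018] t 37.3 F [-0.1 -0.7  0.4] gap 1.0 0.0
int 28
wrist slope [-0.016  0.005] z 0.0508 above insert 0.0283 727
side slope [-0.005 -0.007] z 0.0503 above insert 0.028 91
scene slope [-0.01   0.012] z 0.0485 above insert 0.0287 65
cap 31
wrist slope [0.017 0.001] z 0.0538 above insert 0.0313 2692
side slope [-0.006  0.   ] z 0.0534 above insert 0.0312 269
scene slope [ 0.012 -0.019] z 0.0511 above insert 0.0314 163
mod 28
wrist slope [0.014 0.001] z 0.0509 above insert 0.0284 1102
side slope [-0.048 -0.106] z 0.0506 above insert 0.0284 65
scene slope [-0.001  0.004] z 0.0481 above insert 0.0284 98
str 56
wrist slope [0.008 0.16 ] z 0.0782 above insert 0.0557 426
```

View pics/side9.png

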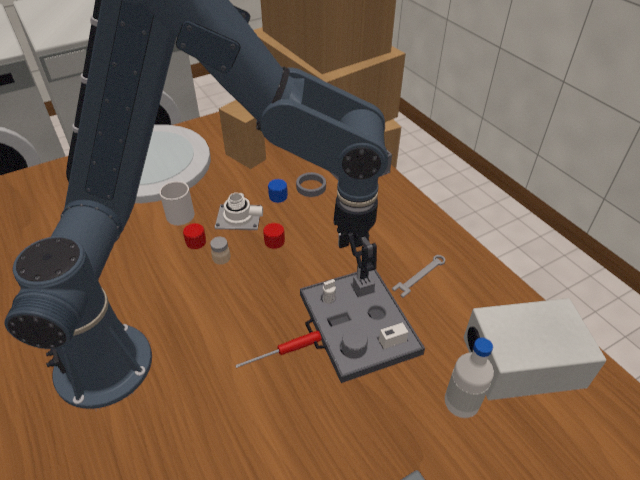

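The final view shows the strainer (329,290), module (363,285), interlock (393,335) and cap (354,343) seated in the case, the gripper clear, and the bystanders in place.

```bash
python3 -c "
from station import manip
print(manip.sign_off())"
```

```text
the job is handed in; nothing more can be done
None
```

The cap was unscrewed and the strainer taken out, and both were pressed home in the case with the module and interlock (no capacitor or latch was found on the table); the job was handed in at about 38 s.

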